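Latch a copper tube into the bench cradle

ROBOT

A 6-joint arm with a two-finger parallel gripper is mounted at the origin on a cart in front of the work surface, level with it; the furniture and walls round the work are solid. World frame = base frame: x ahead of the robot, y to its left, z up, the work surface at z = 0. Lengths are in m, angles in rad, forces in N, time in s.
With the tool pointing down it reaches from about 0.35 to 0.85 m from the base axis. Payload 8.1 kg.
Tool frame: the origin (TCP) lies midway between the tips of the shut fingers; the grasp point (between the pads) lies robot.grip_depth behind it (robot.grip_depth is the distance from the TCP to the grasp point, in m); z points along the fingers, y is the line along which they close (so a half turn about z gives the same grasp; the last joint's range is limited). The gripper opens to 93 mm and grips with 3 to 60 N. Pads are 15 mm wide; open, the fingers measure 128 mm over their backs; the gripper's body (75 mm by 188 mm) begins 65 mm behind the grasp point.
Start: joints at [1.11, 0.13, 1.488, -0, 1.523, -0.085], TCP at [0.22, 0.558, 0.219] pointing down, gripper open.
Joint ranges: [-2.96, 2.96], [-0.89, 2.26], [0.02, 2.5], [-1.34, 4.48], [0, 2.73], [-2.66, 2.66]. Speed limits (rad/s): [2.39, 2.39, 2.79, 3.14, 3.14, 3.14].

INTERFACE

Orientations are given as a rotation vector (axis times angle).
In Python, from plant import robot gives the robot as it stands.
- The arm moves only by the tool carry_out, never from a script. Its argument "rows" is a list of rows, each a list of 6 numbers: the shift along the tool's x, y, z in m, then the turn, a rotation vector about the tool's x, y, z in degrees. A call has 1 to 12 rows; each row is the pose to reach, as a shift and turn from the pose commanded when the call began, along the tool's axes at that moment; what a row does not reach only later rows make up. A row lasts 1/8 s, in which the tool goes at most 62.5 mm and 10.7 degrees, less where a joint would pass 70% of its speed; a pose out of reach is approached as far as the arm can. A call with a gripper value outside its range is refused whole. "jaw" is the closure in counts, from 0 (fully open) to 255 (shut), set as the call begins (left out, the last holds). The fingers move at their own pace and stop on an object; "force" is the grip in N (left out, the last holds). Time passes only in rows, so rows that repeat a pose let the fingers close. It gives the time, the measured TCP pose, the force, the opening and the grip force at its end, in the units of the state.
- robot.read_state(): the state, without advancing time (a new reading comes with each control period).
- robot.read_camera(name): name is "side" or "top"; returns the picture (384x512x3 uint8, red, green, blue); there is no depth.
- robot.camera_model(name): a dict with "fx", "fy", "cx", "cy" (pixels), "R" (3x3) and "t" (3): a world point X has camera coordinates R X + t. Camera axes: x right, y down, z forward; pixel columns grow to the right and rows downward; lengths in m; the calibration is good to about 2 mm. A picture is of the moment at which its call begins. camera_model takes no time and is no camera call.
- robot.close_job(): hands the job in; it is judged then, once.
Trained networks look in the newest picture that a camera, given by its name, has taken for a name from the list of things; names that differ only in an ending like _2 or _b are one class to them, and where a whole thing is asked for, a point or a joint stands for the part that bears it (a point fixed in the world has none). Each returns a list of dicts, best first, with "conf" (0 to 1); they miss things now and then, are a little off and sometimes report something else, mostly with a low value. They report only what shows in the picture. A call takes as long as a camera call.
- robot.outline_of(camera, target): "pixels" (384x512 bool, what is visible of it) and "pixel" ([column, row] in pixels, amid what is visible of it).
The state is a dict: "t": time; "q": joint angles; "dq": joint speeds; "joint_torque": joint torques, N m; "tool_pos": TCP position; "orientation": TCP orientation; "force": force on the tool from outside, world axes, zero at the start; "wrist_torque": the same for the moment, N m; "opening": finger opening in m; "gripper_force": force on a finger pad.
Only numpy, scipy, OpenCV 4.12 (cv2) and the standard library are available. Lean on these libraries where they do the work, as an engineer would, in place of code of your own. Each camera call takes 0.05 s, during which the arm holds its last target. There are 200 camera calls.

TASK

Lay the loose copper tube in the two V notches of the blue bench cradle, centred lengthwise, and let go of it. Then swing the cradle's wire bail over the tube, hook its end bar behind the keeper at the back, and press the red-tipped lever down past its toggle point until it stays fully shut with the bail tight. Leave the tin, hole saw and solder spool standing where they are.

Things in the scene. Friction and masses are not known exactly. Their poses are not given: they have to be found in the camera images.
- tube: loose copper tube offcut, 28 mm outside diameter, 110 mm long, 0.15 kg (varies 0.7 to 1.4 times); treat as a solid cylinder. It lies on the bench and rolls when nudged. Origin at its centre; own y axis along the tube.
- cradle: blue tube cradle bolted to the bench (place and yaw vary, does not move in a run). Origin on the bench top under the middle of the seated tube; x to its back, y along the seated tube, z up. Base plate x -105 to 84, y -45 to 45, 8 mm high. V blocks at y -45 to -31 and 31 to 45, x -27 to 27, 51 mm high; between them 62 mm free for fingers. Coordinates in mm below are in this frame
- cradle_seat (a point): centre of the tube when seated in both V notches: 48 mm above the bench at the cradle's x = y = 0
- keeper_seat (a point): centre of the bail's end bar when hooked: x 32, z 30. The keeper is a steel post x 24 to 30, 20 mm wide, 37 high, whose top lip overhangs to x 35 (z 34 to 37), with a ledge below (to x 44, top z 25). The bar must come down behind the lip (bar centre beyond x 38), then be drawn to -x under the lip
- lever_pivot (a point): hinge axis (along cradle y) of the lever: cradle x -40, z 30 mm
- lever_end (a point): top of the lever's red tip (18 wide, 20 long), 52 mm from the pivot. Lever shut: it lies toward -x, this point at cradle x -92, z 39 mm.
- lever (a joint): lever angle, rad: 0 shut (flat toward -x, stop), 1.57 upright, stop at 2.2; starts 0.05 to 0.3, stays where left (0.045 N m). It carries the bail's hinge 14 mm from its pivot, at angle lever - 0.245 (lever 0: 13.6 mm to -x and 3.4 mm below the pivot). Once hooked, the bail draws tight at lever 1.1, dead centre is 0.245, below that it snaps to 0; pressing takes about 6 N at the tip
- bail (a joint): angle of the bail relative to the lever, rad: its elevation from cradle +x (turning up and over toward -x) is bail - lever. Starts 2.35 to 2.5, leaning to the robot's side; stop at 2.55; near 0 when latched. Stays where left (0.03 N m)
- bail_wire (a joint): stretch of the bail's draw spring, m: 0 slack, about 0.003 when latched tight (12 N per mm)
- bail_grip (a point): centre of the red round-ended grip roller across the bail (46 mm long along cradle y, 12 mm diameter; it turns freely on its pin, so pinched by its two ends it lets the bail pivot). In the bail's own plane it lies 50 mm along and 48 mm above the line from bail hinge to end bar.
- bail_bar (a point): centre of the bail's end bar (wire 4.6 mm thick, 37 mm wide), 82 mm from the bail's hinge; side wires at y +-16 mm arch over the tube
- cement_tin: bystander, upright tin, 70 mm diameter, 98 mm high; origin under its centre
- hole_saw: bystander, red hole saw cup standing teeth up, 50 mm diameter, 52 mm high; origin under its centre
- solder_spool: bystander, solder spool standing on its flange, 62 mm diameter, 44 mm high; origin within 10 mm of its centre, at its underside
- lamp_edge (a point): middle of the lower front edge of the lamp bar that hangs over the back: bar x 22 to 67, y -80 to 80, z 140 to 169, on a post x 63 to 79, y -15 to 15. A gripper pointing straight down at the tube or keeper would strike it: lean the wrist about 30 degrees toward the cradle's -x side when working there

How it is judged:
By the outcome, as a careful person would: the job done as asked, in the order asked, and still so for the second after the job is handed in, with the robot touching nothing.
It also fails if it takes over 61 s, if anything falls off the work surface, if the arm or the gripper's body presses on something with over 40 N, if the wrist force passes 120 N, or if a joint passes its speed limit or range.

## Working session

There is one attempt and no reset: what is moved stays moved. The work goes in short steps, Python scripts to look and compute and a tool call to move; the robot and the scene stay as the last step left them, time stands still between calls to the robot, and variables do not carry over. Pictures are saved under pics/ and viewed, at most 10 in all, crops included, and the job is handed in when it is done.

Besides the shell and the picture viewer there is one more tool, called after "Request:" in YAML: its name, and indented under it one key for each argument. carry_out: Moves the arm, as the interface text tells. Its arguments: {"type":"object","properties":{"rows":{"type":"array"},"jaw":{"type":"number"},"force":{"type":"number"}},"required":["rows"]}

```bash
ls; mkdir -p pics
python3 - <<'E'
from plant import robot
import cv2,numpy as np
print(robot.read_state(), robot.grip_depth)
ims=[]
for c in("side","top"):
    im=robot.read_camera(c); cv2.imwrite(f"pics/{c}0.png",im[:,:,::-1])
    m=robot.camera_model(c); print(c,{k:np.round(v,4).tolist() for k,v in m.items()}, 'campos',-np.array(m['R']).T@np.array(m['t']))
    for n in("tube","cradle","lever_end","bail_grip","bail_bar","cement_tin","hole_saw","solder_spool","keeper_seat","lamp_edge","lever_pivot","cradle_seat"):
        try:
            r=robot.outline_of(c,n); print(n,[(round(d['conf'],2),np.round(d['pixel']).tolist(),int(d['pixels'].sum())) for d in r[:2]])
        except Exception as e: print(n,e)
E
```

```text
pics
{'t': 0.0, 'q': array([ 1.10965137e+00,  1.31179818e-01,  1.48927636e+00, -2.10835602e-05,
        1.52299933e+00, -8.53748450e-02]), 'dq': array([ 0.00053707,  0.0009874 ,  0.00010139, -0.00044099,  0.00100183,
        0.00054936]), 'joint_torque': array([-2.38267472e-03, -5.59844649e+01, -4.91755271e+01,  7.67193222e-02,
        3.54189088e-02, -8.86258772e-05]), 'tool_pos': array([0.21990988, 0.5576305 , 0.21757791]), 'orientation': array([-5.86699732e-01, -3.08583031e+00,  2.82609611e-03]), 'force': array([ 0.1157582 , -0.31875171,  0.37745479]), 'wrist_torque': array([ 0.0121548 ,  0.00135077, -0.05017858]), 'gripper_force': 0.0, 'opening': 0.09313679391731149} 0.0188
side {'fx': 354.9442, 'fy': 354.9442, 'cx': 257.7752, 'cy': 195.3446, 'R': [[-0.276, -0.9612, -0.0011], [-0.5867, 0.1693, -0.7919], [0.7614, -0.2179, -0.6106]], 't': [0.0259, 0.4412, 0.4251]} campos [-0.05766754  0.04287345  0.60896264]
tube [(0.93, [334.0, 226.0], 377)]
cradle [(0.73, [178.0, 220.0], 3805), (0.59, [335.0, 227.0], 382)]
lever_end [(0.87, [186.0, 249.0], 402), (0.7, [183.0, 263.0], 271)]
bail_g
[... 502 characters left out ...]
0.9976, 0.0225, -0.066], [0.0652, -0.0357, -0.9972]], 't': [-0.1598, 0.575, 0.965]} campos [ 0.50674347 -0.13814978  1.00572444]
tube [(0.68, [308.0, 219.0], 505)]
cradle [(0.8, [161.0, 180.0], 4374)]
lever_end [(0.56, [161.0, 226.0], 388)]
bail_grip [(0.56, [160.0, 236.0], 195)]
bail_bar [(0.76, [159.0, 236.0], 180)]
cement_tin [(0.96, [233.0, 147.0], 876), (0.57, [159.0, 179.0], 4368)]
hole_saw [(0.75, [317.0, 148.0], 390), (0.43, [161.0, 177.0], 4364)]
solder_spool [(0.59, [278.0, 155.0], 562)]
keeper_seat [(0.85, [158.0, 177.0], 4422), (0.6, [162.0, 236.0], 182)]
lamp_edge [(0.61, [160.0, 181.0], 4310)]
lever_pivot [(0.96, [159.0, 180.0], 4476)]
cradle_seat [(0.58, [160.0, 181.0], 4170)]
```

Run:
```python
import cv2,numpy as np
a=cv2.imread("pics/side0.png")[130:330,100:380];b=cv2.imread("pics/top0.png")[90:290,80:360]
f=lambda x:cv2.resize(x,None,fx=2.85,fy=2.85,interpolation=cv2.INTER_CUBIC)
cv2.imwrite("pics/a.png",f(a));cv2.imwrite("pics/b.png",f(b))
```

```text
(no output)
```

View pics/a.png

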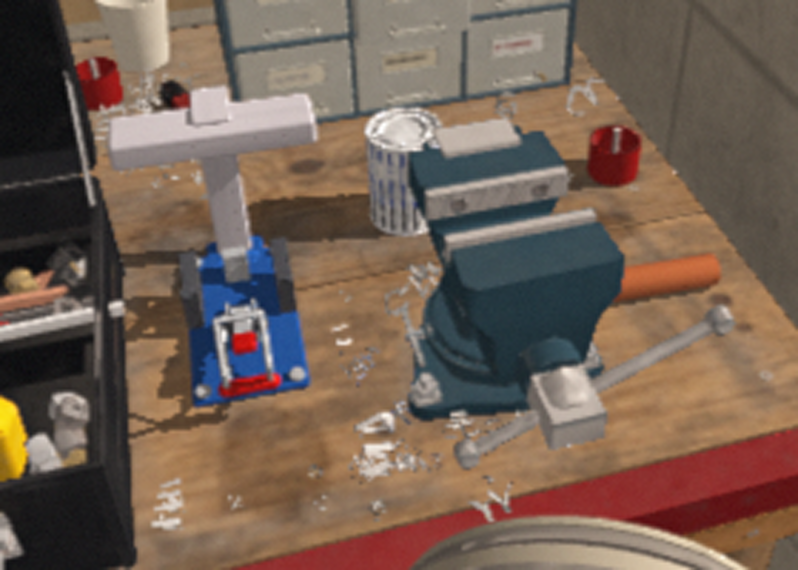

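View pics/b.png

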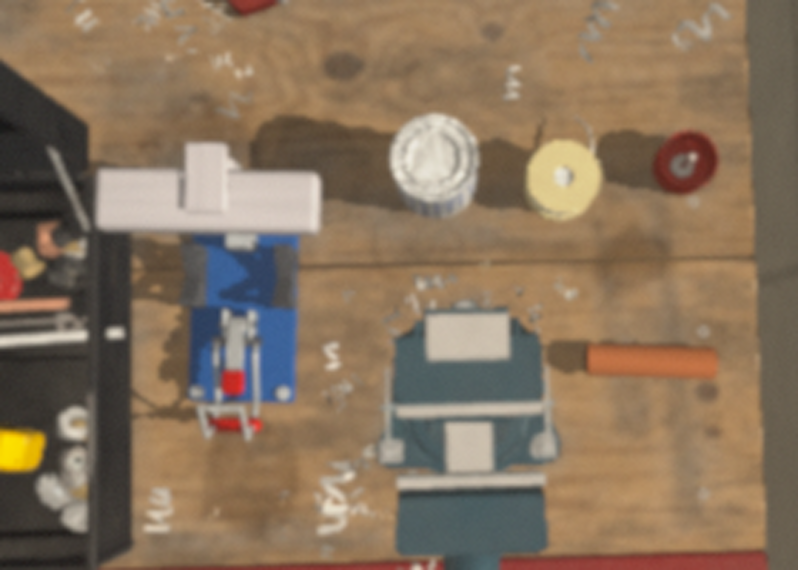

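```bash
cat > h.py <<'E'
import numpy as np,cv2
from plant import robot
from scipy.spatial.transform import Rotation as Ro
def proj(c,P):
    m=robot.camera_model(c);X=np.atleast_2d(P)@np.array(m['R']).T+np.array(m['t'])
    return np.c_[m['fx']*X[:,0]/X[:,2]+m['cx'],m['fy']*X[:,1]/X[:,2]+m['cy']]
def unproj(c,uv,z):
    m=robot.camera_model(c);R=np.array(m['R']);o=-R.T@np.array(m['t'])
    uv=np.atleast_2d(uv);d=np.c_[(uv[:,0]-m['cx'])/m['fx'],(uv[:,1]-m['cy'])/m['fy'],np.ones(len(uv))]@R
    return o+d*((z-o[2])/d[:,2])[:,None]
def tri(uvs):  # {cam:uv}
    A=[];b=[]
    for c,uv in uvs.items():
        m=robot.camera_model(c);R=np.array(m['R']);o=-R.T@np.array(m['t'])
        d=np.array([(uv[0]-m['cx'])/m['fx'],(uv[1]-m['cy'])/m['fy'],1])@R;d/=np.linalg.norm(d)
        M=np.eye(3)-np.outer(d,d);A.append(M);b.append(M@o)
    return np.linalg.solve(sum(A),sum(b))
def c2w(p,cr):  # cradle mm->world m
    p=np.atleast_2d(p)/1000.;c,s=np.cos(cr[2]),np.sin(cr[2])
    return np.c_[cr[0]+c*p[:,0]-s*p[:,1],cr[1]+s*p[:,0]+c*p[:,1],p[:,2]]
E
cat > fit.py <<'E'
from h import *
from scipy.optimize import minimize
boxes=[(-105,84,-45,45,0,8),(-27,27,-45,-31,8,51),(-27,27,31,45,8,51),(22,67,-80,80,140,169),(63,79,-15,15,8,140),(24,30,-10,10,8,37)]
def sil(c,cr):
    S=4;im=np.zeros((384*S,512*S),np.uint8)
    for b in boxes:
        P=np.array([(x,y,z) for x in b[:2] for y in b[2:4] for z in b[4:]],float)
        h=cv2.convexHull(((proj(c,c2w(P,cr))+.5)*S).astype(np.float32).round().astype(np.int32));cv2.fillConvexPoly(im,h,255)
    return cv2.resize(im,(512,384),interpolation=cv2.INTER_AREA)/255.
M={}
for c in("side","top"):
    robot.read_camera(c);r=robot.outline_of(c,"cradle")[0];M[c]=r['pixels'].astype(float)
    ign=np.zeros((384,512),np.uint8)
    for n in("lever_end","bail_grip"):
        for d in robot.outline_of(c,n)[:1]: ign|=d['pixels'].astype(np.uint8)
    M[c+'w']=1-cv2.dilate(ign,np.ones((3,3)))
    for d in robot.outline_of(c,"tube")[:1]:
        m=d['pixels'].astype(np.uint8);(u,v),wh,a=cv2.minAreaRect(np.argwhere(m)[:,::-1].astype(np.float32))
        p=cv2.boxPoints(((u,v),wh,a));print(c,'tube',unproj(c,(u,v),.014).round(4),unproj(c,p,.014).round(3).tolist(),d['conf'])
def cost(p,cs=("side","top")):
    cr=(p[0]/1e3,p[1]/1e3,p[2]/100)
    return sum((np.abs(sil(c,cr)-M[c])*M[c+'w']).sum() for c in cs)
p0=unproj("top",(160,180),.05)[0]*1e3;print(p0)
for cs in(("side","top"),("side",),("top",)):
    r=min((minimize(cost,[p0[0],p0[1],y],args=(cs,),method="Nelder-Mead",options=dict(initial_simplex=[[p0[0],p0[1],y],[p0[0]+30,p0[1],y],[p0[0],p0[1]+30,y],[p0[0],p0[1],y+10]])) for y in(-10,0,10)),key=lambda r:r.fun)
    print(cs,r.x,r.fun)
for n in("lever_end","bail_grip"):
    for c in("side","top"):
        for d in robot.outline_of(c,n)[:1]: ys,xs=np.where(d['pixels']);print(n,c,xs.min(),xs.max(),ys.min(),ys.max())
E
python3 fit.py
```

```text
side tube [[ 0.5121 -0.3145  0.014 ]] [[0.532, -0.274, 0.014], [0.53, -0.369, 0.014], [0.493, -0.354, 0.014], [0.495, -0.263, 0.014]] 0.78
top tube [[ 0.5136 -0.3015  0.014 ]] [[0.502, -0.244, 0.014], [0.532, -0.246, 0.014], [0.525, -0.359, 0.014], [0.495, -0.357, 0.014]] 0.95
[606.62926939  48.54989768  50.        ]Traceback (most recent call last):
  File "fit.py", line 25, in <module>
    r=min((minimize(cost,[p0[0],p0[1],y],args=(cs,),method="Nelder-Mead",options=dict(initial_simplex=[[p0[0],p0[1],y],[p0[0]+30,p0[1],y],[p0[0],p0[1]+30,y],[p0[0],p0[1],y+10]])) for y in(-10,0,10)),key=lambda r:r.fun)
  File "fit.py", line 25, in <genexpr>
    r=min((minimize(cost,[p0[0],p0[1],y],args=(cs,),method="Nelder-Mead",options=dict(initial_simplex=[[p0[0],p0[1],y],[p0[0]+30,p0[1],y],[p0[0],p0[1]+30,y],[p0[0],p0[1],y+10]])) for y in(-10,0,10)),key=lambda r:r.fun)
           ~~~~~~~~^^^^^^^^^^^^^^^^^^^^^^^^^^^^^^^^^^^^^^^^^^^^^^^^^^^^^^^^^^^^^^^^^^^^^^^^^^^^^^^^^^^^^^^^^^^^^^^^^^^^^^^^^^^^^^^^^^^^^^^^^^^^^^^^^^^^^^^^^^^^^^^^^^^^^^^^^^^^^^^
    res = _minimize_neldermead(fun, x0, args, callback, bounds=bounds,
                               **options)
    fsim[j] = func(sim[j])
              ~~~~^^^^^^^^
    fx = function(np.copy(x), *(wrapper_args + args))
  File "fit.py", line 22, in cost
    return sum((np.abs(sil(c,cr)-M[c])*M[c+'w']).sum() for c in cs)
  File "fit.py", line 22, in <genexpr>
    return sum((np.abs(sil(c,cr)-M[c])*M[c+'w']).sum() for c in cs)
                       ~~~^^^^^^
  File "fit.py", line 8, in sil
    h=cv2.convexHull(((proj(c,c2w(P,cr))+.5)*S).astype(np.float32).round().astype(np.int32));cv2.fillConvexPoly(im,h,255)
                       ~~~~^^^^^^^^^^^^^
  File "h.py", line 5, in proj
    m=robot.camera_model(c);X=np.atleast_2d(P)@np.array(m['R']).T+np.array(m['t'])
ValueError: time passes only in moves, steps and waits
```

```bash
python3 - <<'E'
s=open('h.py').read()
s=s.replace("def proj","CM={c:{k:np.array(v) for k,v in robot.camera_model(c).items()} for c in('side','top')}\ndef proj",1).replace("robot.camera_model(c);","CM[c];")
open('h.py','w').write(s)
E
python3 fit.py
```

```text
side tube [[ 0.5113 -0.3152  0.014 ]] [[0.533, -0.274, 0.014], [0.529, -0.371, 0.014], [0.49, -0.355, 0.014], [0.495, -0.263, 0.014]] 0.81
top tube [[ 0.5148 -0.3005  0.014 ]] [[0.504, -0.245, 0.014], [0.531, -0.246, 0.014], [0.526, -0.357, 0.014], [0.498, -0.355, 0.014]] 0.73
[606.62926939  48.54989768  50.        ]
('side', 'top') [593.47394727  44.51347454  -4.02572494] 774.243137254902
('side',) [594.13066047  44.40351104  -3.24601199] 463.20392156862744
('top',) [593.28752598  45.3118759   -5.06729995] 281.7725490196078
lever_end side 175 197 238 268
lever_end top 149 171 200 242
bail_grip side 175 197 239 268
bail_grip top 150 170 230 242
```

```bash
cat >> h.py <<'E'
CR=(.5935,.0446,-.042)
def hinge(l): a=l-.245; return np.array([-40-14*np.cos(a),30+14*np.sin(a)])
def bail(l,b):
    e=b-l;u=np.array([np.cos(e),np.sin(e)]);n=np.array([-u[1],u[0]]);h=hinge(l)
    return h+50*u+48*n,h+82*u   # grip, bar (x,z mm)
def tip(l): return np.array([-40,30])+52.77*np.array([-np.cos(l+.171),np.sin(l+.171)])
E
cat > o.py <<'E'
from h import *
from fit import boxes
E
python3 - <<'E'
from h import *
from scipy.optimize import least_squares
obs={}
V=[]
for c in("side","top"):
    im=cv2.imread(f"pics/{c}0.png").astype(int);r=((im[...,2]>120)&(im[...,1]<60)&(im[...,0]<60)).astype(np.uint8)
    n,l,s,ce=cv2.connectedComponentsWithStats(r)
    for i in range(1,n):
        if s[i,4]>8 and 140<ce[i][0]<210 and 190<ce[i][1]<280: print(c,s[i],ce[i].round(1))
for l in(.05,.15,.3):
  for b in(2.35,2.5):
    g,k=bail(l,b);t=tip(l)
    print(l,b,'grip',g.round(),'bar',k.round(),[proj(c,c2w([[g[0],0,g[1]],[k[0],0,k[1]],[t[0]+8,0,t[1]]],CR)).round(1).tolist() for c in("side","top")])
boxes=[(-105,84,-45,45,0,8),(-27,27,-45,-31,8,51),(-27,27,31,45,8,51),(22,67,-80,80,140,169),(63,79,-15,15,8,140)]
out=[]
for c,(x0,y0) in(("side",(130,150)),("top",(110,130))):
    im=cv2.imread(f"pics/{c}0.png")[y0:y0+130,x0:x0+95];im=cv2.resize(im,None,fx=4.2,fy=4.2,interpolation=cv2.INTER_CUBIC)
    for cr,col in((CR,(0,255,255)),((CR[0],CR[1],-.055),(0,255,0))):
      for b in boxes:
        P=np.array([(x,y,z) for x in b[:2] for y in b[2:4] for z in b[4:]],float);q=((proj(c,c2w(P,cr))-[x0,y0]+.5)*4.2).astype(int)
        for i in range(8):
          for j in(1,2,4):
            if not i&j: cv2.line(im,q[i].tolist(),q[i|j].tolist(),col,1)
    out.append(im)
cv2.imwrite("pics/ov.png",np.hstack(out))
E
```

```text
side [182 247   8   7  51] [185.3 249.7]
side [178 262  20   7  75] [187.5 264.8]
top [158 221   7   7  41] [161.  223.8]
top [154 237  10   4  31] [159.2 238.5]
0.05 2.35 grip [-123.   33.] bar [-108.   88.] [[[186.2, 264.9], [182.2, 241.5], [184.2, 248.8]], [[161.5, 238.2], [156.8, 232.7], [161.3, 221.4]]]
0.05 2.5 grip [-123.   22.] bar [-117.   80.] [[[186.8, 268.2], [183.1, 247.4], [184.2, 248.8]], [[162.3, 238.0], [157.5, 236.4], [161.3, 221.4]]]
0.15 2.35 grip [-122.   41.] bar [-102.   95.] [[[185.7, 262.1], [181.6, 237.1], [183.9, 246.7]], [[160.8, 238.0], [156.3, 230.0], [160.9, 220.8]]]
0.15 2.5 grip [-123.   31.] bar [-112.   87.] [[[186.3, 265.7], [182.5, 243.0], [183.9, 246.7]], [[161.7, 238.3], [156.9, 234.1], [160.9, 220.8]]]
0.3 2.35 grip [-120.   53.] bar [-92. 104.] [[[184.9, 257.2], [180.7, 230.7], [183.4, 243.4]], [[159.8, 237.2], [155.7, 225.3], [160.3, 219.5]]]
0.3 2.5 grip [-122.   43.] bar [-102.   97.] [[[185.6, 261.4], [181.5, 236.4], [183.4, 243.4]], [[160.6, 238.1], [156.1, 230.0], [160.3, 219.5]]]
```

View pics/ov.png

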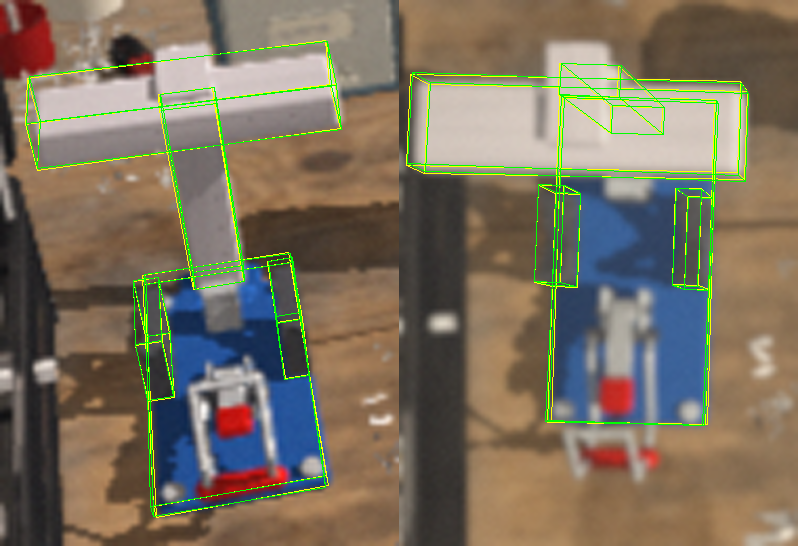

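```bash
sed -i 's/-.042)/-.046)/' h.py
cat >> h.py <<'E'
def tool(yaw_y,lean=0):
    """tool R: y axis at world angle yaw_y before leaning; leaned by `lean` deg toward cradle -x"""
    z=np.array([0,0,-1.]);y=np.array([np.cos(yaw_y),np.sin(yaw_y),0]);R=np.c_[np.cross(y,z),y,z]
    ax=np.array([-np.sin(CR[2]),np.cos(CR[2]),0])
    return Ro.from_rotvec(-np.radians(lean)*ax)*Ro.from_matrix(R)
def row(pos,R,frm=None):
    """row from current (or frm=(p,R)) to TCP pose"""
    s=robot.read_state();p,q=frm or (s['tool_pos'],Ro.from_rotvec(s['orientation']))
    return np.r_[q.inv().apply(np.array(pos)-p),(q.inv()*R).as_rotvec(degrees=True)].round(4).tolist()
E
python3 - <<'E'
from h import *
print(unproj("side",[(146,326)],0),unproj("top",[(125.6,230)],.0),unproj("top",[(125.6,230)],.1), unproj("side",[(141,240)],.1))
# vise heights: right end of front jaw strip bottom corner
f=lambda u,v,x0,y0:(x0+u/2.85,y0+v/2.85)
print('vise',tri({'side':f(623,268,100,130),'top':f(548,418,80,90)}),tri({'side':f(566,165,100,130),'top':f(543,404,80,90)}),tri({'side':f(512,128,100,130),'top':f(510,312,80,90)}))
print('toolbox clip',tri({'side':f(118,310,100,130),'top':f(115,333,80,90)}))
s=robot.read_state();print(s['t'],s['tool_pos'])
R=tool(-.05,0);print(R.as_matrix().round(2))
print(row(s['tool_pos']+[0,0,.1],Ro.from_rotvec(s['orientation'])),row((.5145,-.3007,.30),R),row((.5145,-.3007,.08),R))
E
```

```text
[[0.36933836 0.1422023  0.        ]] [[0.49160803 0.14242074 0.        ]] [[0.49311296 0.11452339 0.1       ]] [[0.50039083 0.12862894 0.1       ]]
vise [ 0.46212909 -0.22403944  0.0889513 ] [ 0.48301573 -0.19822737  0.17618715] [ 0.54893727 -0.17824603  0.16896231]
toolbox clip [0.54544039 0.13525043 0.06273316]
2.5 [0.22019211 0.5581628  0.21865713]
[[ 0.05  1.    0.  ]
 [ 1.   -0.05  0.  ]
 [ 0.    0.   -1.  ]]
[0.0, 0.0, -0.1, 0.0, 0.0, 0.0] [-0.589, -0.6909, -0.0814, 0.002, -0.002, 71.3322] [-0.589, -0.6909, 0.1386, 0.002, -0.002, 71.3322]
```

Request:
carry_out:
  rows:
    - [0,0,-0.06,0,0,0]
    - [-0.589,-0.691,-0.081,0,0,71.3]
    - [-0.589,-0.691,-0.081,0,0,71.3]
    - [-0.589,-0.691,-0.081,0,0,71.3]
    - [-0.589,-0.691,-0.081,0,0,71.3]
    - [-0.589,-0.691,-0.081,0,0,71.3]
    - [-0.589,-0.691,-0.081,0,0,71.3]
    - [-0.589,-0.691,-0.081,0,0,71.3]
    - [-0.589,-0.691,-0.081,0,0,71.3]
    - [-0.589,-0.691,-0.081,0,0,71.3]
    - [-0.589,-0.691,-0.081,0,0,71.3]
    - [-0.589,-0.691,-0.081,0,0,71.3]
  jaw: 110

```text
t: 4.0
tool_pos: [0.4433, -0.0943, 0.295]
orientation: [2.275, 2.165, 0.001]
force: [1.5, 0.5, -0.9]
opening: 0.0529
gripper_force: 0.0
```

Run:
```python
from h import *
print(row((.5145,-.3007,.1),tool(-.05)),robot.read_state()['opening'])
```

```text
[-0.2026, 0.0811, 0.1951, 0.0739, 0.0089, 0.0113] 0.05289227652698455
```

Request:
carry_out:
  rows:
    - [-0.2026,0.0811,0,0,0,0]
    - [-0.2026,0.0811,0,0,0,0]
    - [-0.2026,0.0811,0,0,0,0]
    - [-0.2026,0.0811,0,0,0,0]
    - [-0.2026,0.0811,0.08,0,0,0]
    - [-0.2026,0.0811,0.17,0,0,0]
    - [-0.2026,0.0811,0.17,0,0,0]
    - [-0.2026,0.0811,0.17,0,0,0]

```text
t: 5.0
tool_pos: [0.511, -0.2964, 0.1199]
orientation: [-2.269, -2.16, 0.003]
force: [-0.9, 0.6, -0.2]
opening: 0.053
gripper_force: 0.0
```

Run:
```python
from h import *
s=robot.read_state();print(s['tool_pos'],s['orientation'],s['t'])
o=[]
for c in("side","top"):
    im=robot.read_camera(c);o.append(im[90:330,230:430,::-1])
    r=robot.outline_of(c,"tube")
    for d in r[:1]:print(c,d['conf'],unproj(c,d['pixel'],.014),d['pixels'].sum())
    print(proj(c,s['tool_pos']))
cv2.imwrite("pics/g1.png",cv2.resize(np.hstack(o),None,fx=2,fy=2))
print(row((.5145,-.3007,.004),tool(-.05)))
```

```text
[ 0.5110231  -0.29644457  0.1199176 ] [-2.2694572  -2.1597832   0.00276714] 5.0
side 0.82 [[ 0.50142925 -0.31446889  0.014     ]] 385
[[332.56433752 193.68036599]]
top 0.63 [[ 0.51641816 -0.26693375  0.014     ]] 200
[[313.64116512 217.12100395]]
[-0.0008, -0.0018, 0.1241, 0.2476, 0.155, 0.0373]
```

View pics/g1.png

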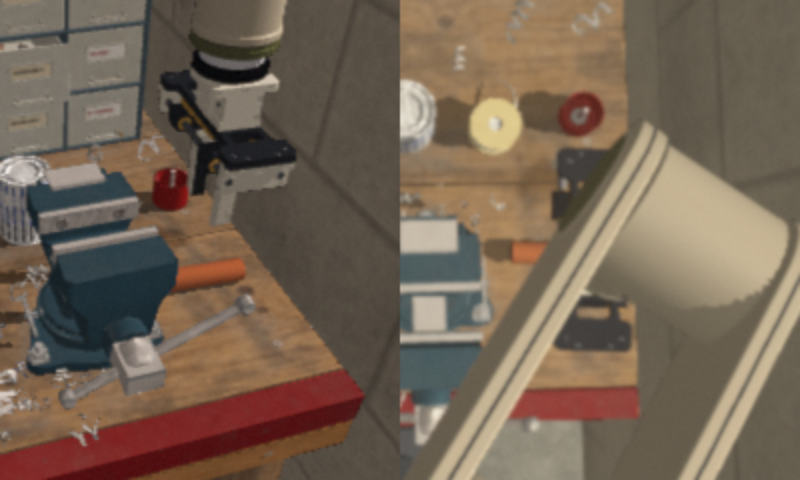

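Run:
```python
from h import *
s=robot.read_state();R=Ro.from_rotvec(s['orientation']);p=s['tool_pos']
im=robot.read_camera("side")[80:210,285:390,::-1];f=5.5
a=cv2.resize(im,None,fx=f,fy=f,interpolation=cv2.INTER_CUBIC)
for z0,z1,col in((-.0838,-.11,(0,255,0)),(-.0188,-.0188,(0,0,255)),(-.0838,-.2,(255,0,0))):
    P=np.array([(x,y,z) for x in(-.0375,.0375) for y in(-.094,.094) for z in(z0,z1)])
    q=((proj("side",R.apply(P)+p)-[285,80]+.5)*f).astype(int)
    for i in range(8):
        for j in(1,2,4):
            if not i&j: cv2.line(a,q[i].tolist(),q[i|j].tolist(),col,1)
cv2.imwrite("pics/g2.png",a)
```

```text
(no output)
```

View pics/g2.png

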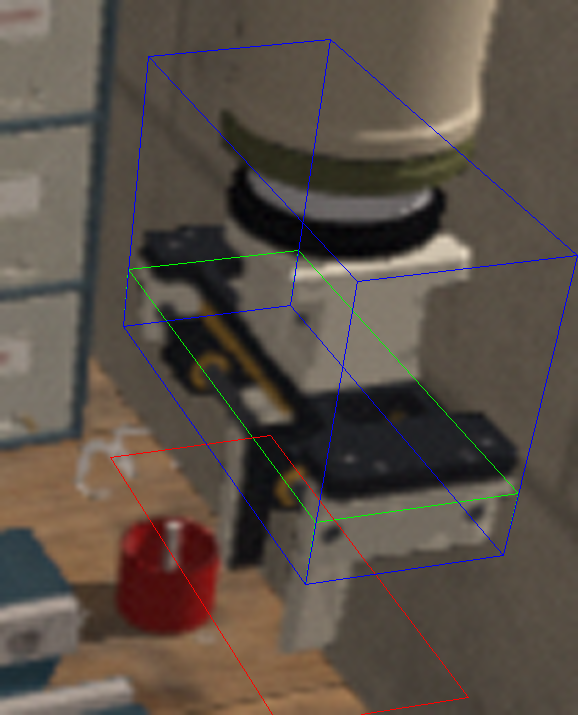

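Request:
carry_out:
  rows:
    - [-0.001,-0.002,0.06,0.2,0.1,0]
    - [-0.001,-0.002,0.11,0.2,0.1,0]
    - [-0.001,-0.002,0.116,0.2,0.1,0]
    - [-0.001,-0.002,0.116,0.2,0.1,0]

```text
t: 5.75
tool_pos: [0.5132, -0.3002, 0.0108]
orientation: [-2.275, -2.165, 0.001]
force: [0.7, -0.2, 0.7]
opening: 0.0531
gripper_force: 0.0
```

Request:
carry_out:
  rows:
    - [0,0,0,0,0,0]
    - [0,0,0,0,0,0]
    - [0,0,0,0,0,0]
    - [0,0,0,0,0,0]
    - [0,0,0,0,0,0]
  jaw: 230
  force: 25

```text
t: 6.38
tool_pos: [0.5126, -0.2998, 0.0098]
orientation: [-2.274, -2.164, 0.001]
force: [-0.3, 0.6, 6.6]
opening: 0.0274
gripper_force: 25.0
```

Run:
```python
from h import *
s=robot.read_state();R=Ro.from_rotvec(s['orientation']);p=s['tool_pos'];print(p)
o=[]
for c,x0,y0 in(("side",285,120),("top",270,130)):
    im=robot.read_camera(c)[y0:y0+140,x0:x0+100,::-1];f=4
    a=cv2.resize(im,None,fx=f,fy=f,interpolation=cv2.INTER_CUBIC)
    for z0,z1,col in((-.0838,-.125,(0,255,0)),):
        P=np.array([(x,y,z) for x in(-.0375,.0375) for y in(-.094,.094) for z in(z0,z1)])
        q=((proj(c,R.apply(P)+p)-[x0,y0]+.5)*f).astype(int)
        for i in range(8):
            for j in(1,2,4):
                if not i&j: cv2.line(a,q[i].tolist(),q[i|j].tolist(),col,1)
    o.append(a)
cv2.imwrite("pics/g3.png",np.hstack(o))
# toolbox near corner height
for z in(.06,.08,.1,.12,.15): print(z,unproj("side",[(135,292)],z).round(3))
```

```text
[ 0.51264744 -0.29983817  0.00976275]
0.06 [[0.406 0.15  0.06 ]]
0.08 [[0.389 0.146 0.08 ]]
0.1 [[0.372 0.142 0.1  ]]
0.12 [[0.355 0.138 0.12 ]]
0.15 [[0.33  0.132 0.15 ]]
```

View pics/g3.png

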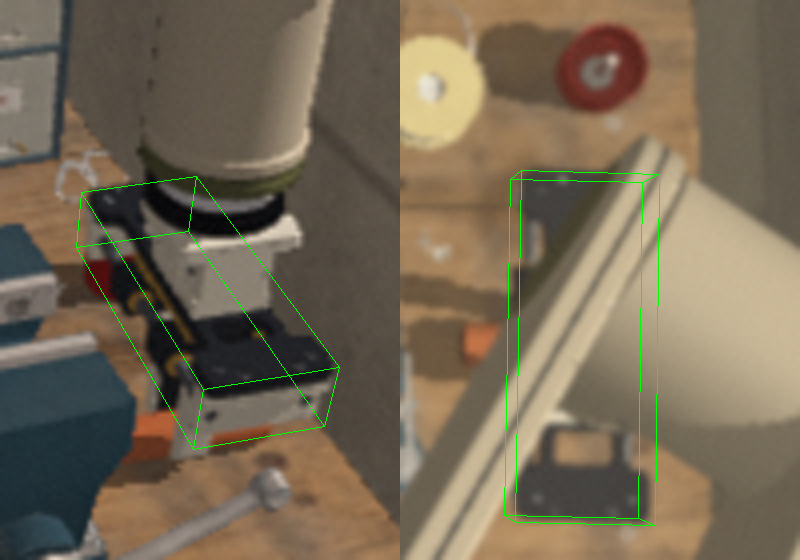

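```bash
cat > srch.py <<'E'
from h import *
def box(x0,x1,y0,y1,z0,z1,s=7):
    g=[np.linspace(a,b,max(2,int((b-a)/s)+1)) for a,b in((x0,x1),(y0,y1),(z0,z1))]
    return np.stack(np.meshgrid(*g,indexing='ij'),-1).reshape(-1,3)
def w2c(P):
    c,s=np.cos(CR[2]),np.sin(CR[2]);d=P-[CR[0]*1e3,CR[1]*1e3,0];return np.c_[c*d[:,0]+s*d[:,1],-s*d[:,0]+c*d[:,1],d[:,2]]
g,b=bail(.08,2.38);h=hinge(.08);seg=lambda p,q,y:np.c_[np.linspace(p[0],q[0],15),np.full(15,y),np.linspace(p[1],q[1],15)]
O={'lamp':box(22,67,-80,80,140,169),'post':box(63,79,-15,15,8,185),'V':np.r_[box(-27,27,-45,-31,8,51),box(-27,27,31,45,8,51)],
'base':box(-105,84,-45,45,0,8),'keeper':box(24,35,-10,10,8,37),'lev':box(-92,-30,-9,9,8,40),
'bail':np.vstack([seg(h,g,y) for y in(-16,16)]+[seg(g,b,y) for y in(-16,0,16)]+[seg(h,b,y) for y in(-16,16)]),
'bench':box(-300,250,-300,200,-5,-5,15),
'tbox':w2c(box(360,760,138,300,0,100,15)),'vise':w2c(box(380,565,-220,-45,0,176,12)),
'tin':w2c(box(615,685,-125,-55,0,98,12)),'lid':w2c(box(660,760,128,300,0,300,15))}
names=list(O);P=np.vstack([O[n] for n in names]);lab=np.concatenate([[i]*len(O[n]) for i,n in enumerate(names)])
B=lambda d:[(-10,10,14,33,-d,80+4-d+4),(-10,10,-33,-14,-d,88-d),(-37.5,37.5,-94,94,83.8-d,125-d),(-25,25,-40,40,125-d,165-d),(-42,42,-42,42,165-d,200-d),(-58,58,-58,58,200-d,330-d)]
def hits(al,be,c0,d=5,m=3):
    a,bb=np.radians([al,be]);y=np.array([np.cos(a),0,np.sin(a)]);n=np.array([np.sin(a),0,-np.cos(a)])
    z=np.cos(bb)*n+np.sin(bb)*np.array([0,1.,0]);x=np.cross(y,z);Q=(P-c0)@np.c_[x,y,-z]
    r={}
    for i,k in enumerate(B(d)):
        mm=m if i>1 else 1
        w=(Q[:,0]>k[0]-mm)&(Q[:,0]<k[1]+mm)&(Q[:,1]>k[2]-mm)&(Q[:,1]<k[3]+mm)&(Q[:,2]>k[4]-mm)&(Q[:,2]<k[5]+mm)
        for j in np.unique(lab[w]): r[names[j]]=r.get(names[j],0)+int((w&(lab==j)).sum())
    return r
if __name__=="__main__":
    res=[]
    for x0 in(0,-12):
      for g0 in(-20,-10,0,10,20):
        for al in range(-30,66,5):
            for be in range(-70,71,5):
                r=hits(al,be,np.array([x0,g0,48+abs(x0)]));res.append((sum(r.values()),x0,g0,al,be,r))
    res.sort(key=lambda t:t[0])
    for t in res[:25]:print(t)
E
python3 srch.py
```

```text
(5, -12, -20, 35, 5, {'V': 1, 'lev': 1, 'bail': 3})
(5, -12, 20, 35, -5, {'V': 1, 'lev': 1, 'bail': 3})
(6, -12, 20, 35, -10, {'V': 1, 'lev': 1, 'lamp': 2, 'bail': 2})
(7, -12, -20, 35, 10, {'V': 1, 'lev': 1, 'lamp': 2, 'bail': 2, 'vise': 1})
(7, -12, 20, 40, -15, {'V': 1, 'lev': 1, 'bail': 3, 'tbox': 2})
(8, -12, -10, 35, 5, {'lev': 2, 'bail': 6})
(8, -12, 10, 35, -10, {'lev': 2, 'lamp': 2, 'bail': 4})
(8, -12, 10, 35, -5, {'lev': 2, 'bail': 6})
(9, -12, -10, 35, 10, {'lev': 2, 'lamp': 2, 'bail': 4, 'vise': 1})
(9, -12, 20, 40, -10, {'V': 1, 'lev': 1, 'bail': 7})
(10, -12, -10, 35, 0, {'lev': 2, 'bail': 8})
(10, -12, 10, 35, -15, {'lev': 2, 'lamp': 6, 'bail': 2})
(10, -12, 10, 35, 0, {'lev': 2, 'bail': 8})
(10, -12, 10, 40, -20, {'lev': 3, 'lamp': 2, 'bail': 4, 'tbox': 1})
(10, -12, 20, 35, -15, {'V': 1, 'lev': 1, 'lamp': 5, 'tbox': 3})
(11, -12, -20, 30, 0, {'lamp': 11})
(11, -12, -20, 35, -5, {'V': 1, 'bail': 10})
(11, -12, -20, 35, 0, {'V': 2, 'lev': 1, 'bail': 8})
(11, -12, -10, 35, -5, {'lev': 4, 'bail': 7})
(11, -12, 0, 35, -10, {'lev': 5, 'lamp': 2, 'bail': 4})
(11, -12, 0, 35, -5, {'lev': 4, 'bail': 7})
(11, -12, 0, 35, 0, {'lev': 3, 'bail': 8})
(11, -12, 0, 35, 5, {'lev': 4, 'bail': 7})
(11, -12, 0, 35, 10, {'lev': 5, 'lamp': 2, 'bail': 4})
(11, -12, 10, 35, 5, {'lev': 4, 'bail': 7})
```

```bash
cat > s2.py <<'E'
from srch import *
res=[]
for x0 in(-12,-14,-16,-18):
  z=(48-x0 if x0>-13 else 51+np.sqrt(14**2-(x0+22.8)**2))+1.5
  for g0 in(-18,0,18):
    for al in np.arange(26,42,2):
      for be in range(-15,16,5):
        for m in(2,5):
          r=hits(al,be,np.array([x0,g0,z]),d=4.5,m=m);res.append((sum(r.values()),-m,x0,round(z,1),g0,al,be,r))
res.sort(key=lambda t:t[:2])
for t in res[:16]:print(t)
for t in [t for t in res if t[6]==0 and t[4]==0][:10]:print(t)
E
python3 s2.py
python3 - <<'E'
from h import *
s=robot.read_state();print(s['tool_pos'],s['force'],unproj("side",[(353,241.6)],.05),unproj("side",[(353,241.6)],.09))
E
```

```text
(0, -5, -14, np.float64(63.4), -18, np.int64(30), 0, {})
(0, -5, -14, np.float64(63.4), -18, np.int64(32), 0, {})
(0, -5, -14, np.float64(63.4), -18, np.int64(34), 0, {})
(0, -5, -14, np.float64(63.4), -18, np.int64(34), 5, {})
(0, -5, -14, np.float64(63.4), 0, np.int64(30), 0, {})
(0, -5, -14, np.float64(63.4), 0, np.int64(32), -5, {})
(0, -5, -14, np.float64(63.4), 0, np.int64(32), 0, {})
(0, -5, -14, np.float64(63.4), 0, np.int64(32), 5, {})
(0, -5, -14, np.float64(63.4), 0, np.int64(34), 0, {})
(0, -5, -14, np.float64(63.4), 18, np.int64(30), 0, {})
(0, -5, -14, np.float64(63.4), 18, np.int64(32), 0, {})
(0, -5, -14, np.float64(63.4), 18, np.int64(34), -5, {})
(0, -5, -14, np.float64(63.4), 18, np.int64(34), 0, {})
(0, -5, -16, np.float64(64.7), -18, np.int64(28), 0, {})
(0, -5, -16, np.float64(64.7), -18, np.int64(30), 0, {})
(0, -5, -16, np.float64(64.7), -18, np.int64(32), -5, {})
(0, -5, -14, np.float64(63.4), 0, np.int64(30), 0, {})
(0, -5, -14, np.float64(63.4), 0, np.int64(32), 0, {})
(0, -5, -14, np.float64(63.4), 0, np.int64(34), 0, {})
(0, -5, -16, np.float64(64.7), 0, np.int64(28), 0, {})
(0, -5, -16, np.float64(64.7), 0, np.int64(30), 0, {})
(0, -5, -16, np.float64(64.7), 0, np.int64(32), 0, {})
(0, -5, -16, np.float64(64.7), 0, np.int64(34), 0, {})
(0, -5, -16, np.float64(64.7), 0, np.int64(36), 0, {})
(0, -5, -18, np.float64(65.7), 0, np.int64(28), 0, {})
(0, -5, -18, np.float64(65.7), 0, np.int64(30), 0, {})
[ 0.51265109 -0.29985381  0.00977641] [-0.51981128  1.12388773  6.72440631] [[ 0.42051715 -0.31227973  0.05      ]] [[ 0.38629771 -0.28686456  0.09      ]]
```

```bash
cat >> h.py <<'E'
def tcp(c,lean,d,back=0,yaw=None):
    R=tool(CR[2] if yaw is None else CR[2]+yaw,lean);zt=R.apply([0,0,1.])
    return c2w(c,CR)[0]+zt*(d-back)/1e3,R
E
python3 - <<'E'
from h import *
s=robot.read_state();q=Ro.from_rotvec(s['orientation'])
p,R=tcp([-14,0,63.4],32,4.2,130);print(p,R.apply([0,0,1.]),R.apply([0,1,0]))
p2=p.copy();print(row(p2,R),row(tcp([-14,0,63.4],32,4.2)[0],R))
E
```

```text
[0.51292148 0.04830923 0.17008445] [ 0.52935871 -0.02436769 -0.8480481 ] [ 0.84715102 -0.03899646  0.52991926]
[0.3479, -0.0173, -0.16, -32.1154, 0.0112, -0.2051] [0.348, 0.0518, -0.0499, -32.1154, 0.0112, -0.2051]
```

Request:
carry_out:
  rows:
    - [0,0,-0.06,0,0,0]
    - [0,0,-0.12,0,0,0]
    - [0,0,-0.18,0,0,0]
    - [0,0,-0.24,0,0,0]
    - [0,0,-0.28,0,0,0]
    - [0.348,-0.017,-0.28,-32,0,0]
    - [0.348,-0.017,-0.28,-32,0,0]
    - [0.348,-0.017,-0.28,-32,0,0]
    - [0.348,-0.017,-0.28,-32,0,0]
    - [0.348,-0.017,-0.28,-32,0,0]
    - [0.348,-0.017,-0.28,-32,0,0]
    - [0.348,-0.017,-0.28,-32,0,0]

```text
t: 7.98
tool_pos: [0.5121, 0.0543, 0.2891]
orientation: [1.943, 1.865, 0.534]
force: [-0.3, -0.7, -2.1]
opening: 0.0274
gripper_force: 25.0
```

```bash
cat > tubec.py <<'E'
from h import *
s=robot.read_state();q=Ro.from_rotvec(s['orientation']);p=s['tool_pos'];print(s['t'],p,s['opening'],q.apply([0,0,1.]).round(3),q.apply([1.,0,0]).round(3))
for c in("side","top"):
    im=robot.read_camera(c);cv2.imwrite(f"pics/l_{c}.png",im[...,::-1])
    for d in robot.outline_of(c,"tube")[:1]:
        m=d['pixels'];a=np.argwhere(m)[:,::-1];r=cv2.boxPoints(cv2.minAreaRect(a.astype(np.float32)))
        ctr=p-q.apply([0,0,.0042]);e=[ctr+q.apply([k,0,0]) for k in(-.055,.055)]
        print(c,d['conf'],m.sum(),'cols',a[:,0].min(),a[:,0].max(),'rows',a[:,1].min(),a[:,1].max(),'box',r.round(1).tolist(),'pred ends',proj(c,e).round(1).tolist())
E
python3 tubec.py; python3 -c "
from h import *
p,R=tcp([-14,0,63.4],32,4.2,100);print(row(p,R))"
```

```text
7.975 [0.51208421 0.05429824 0.28910916] 0.027351058774998698 [ 0.527 -0.019 -0.85 ] [0.04  0.999 0.003]
side 0.73 195 cols 131 195 rows 139 154 box [[131.0, 139.0], [195.0, 139.0], [195.0, 154.0], [131.0, 154.0]] pred ends [[193.9, 145.8], [129.8, 153.2]]
top 0.94 513 cols 133 165 rows 213 229 box [[133.0, 213.0], [165.0, 213.0], [165.0, 229.0], [133.0, 229.0]] pred ends [[161.4, 222.3], [97.0, 221.3]]
[0.0007, -0.0624, 0.1309, -0.2515, 0.0678, -0.2403]
```

```bash
python3 tubec.py; python3 -c "
from h import *
p,R=tcp([-14,0,63.4],32,4.2,100);print(row(p,R))"
```

```text
8.175 [0.51299562 0.04753354 0.28878972] 0.02747889703630734 [ 0.526 -0.025 -0.85 ] [0.05  0.999 0.001]
side 0.72 262 cols 175 197 rows 239 269 box [[171.0, 242.1999969482422], [192.0, 238.0], [197.5, 265.5], [176.5, 269.70001220703125]] pred ends [[197.7, 145.3], [133.9, 152.5]]
top 0.93 505 cols 135 167 rows 212 229 box [[135.0, 212.0], [167.0, 212.0], [167.0, 229.0], [135.0, 229.0]] pred ends [[165.4, 222.0], [101.1, 220.4]]
[0.0016, -0.0628, 0.1309, -0.2276, 0.1309, -0.3873]
```

Request:
carry_out:
  rows:
    - [0.0036,-0.063,0.04,0,0.1,-0.4]
    - [0.0036,-0.063,0.09,0,0.1,-0.4]
    - [0.0036,-0.063,0.131,0,0.1,-0.4]
    - [0.0036,-0.063,0.131,0,0.1,-0.4]
    - [0.0036,-0.063,0.131,0,0.1,-0.4]

```text
t: 9.0
tool_pos: [0.5291, 0.0506, 0.1456]
orientation: [1.944, 1.86, 0.53]
force: [0.5, 0.2, -0.3]
opening: 0.0271
gripper_force: 25.0
```

Run:
```python
from h import *
s=robot.read_state();q=Ro.from_rotvec(s['orientation']);p=s['tool_pos'];print(s['t'],p,s['force'])
for c in("side","top"):
    im=robot.read_camera(c);cv2.imwrite(f"pics/p_{c}.png",im[...,::-1])
    hsv=cv2.cvtColor(im,cv2.COLOR_RGB2HSV);m=((hsv[...,0]<14)&(hsv[...,1]>140)&(hsv[...,2]>70)).astype(np.uint8)
    ctr=p-q.apply([0,0,.0042]);e=proj(c,[ctr+q.apply([k,0,0]) for k in(-.055,.055)]);print(c,e.round(1).tolist())
    n,l,st,ce=cv2.connectedComponentsWithStats(m)
    for i in range(1,n):
        if st[i,4]>25 and abs(ce[i]-e.mean(0)).max()<45: print(st[i],ce[i].round(1))
R=tcp([-14,2,63.4],32,4.2,0);print(row(*R))
```

```text
9.0 [0.5290556  0.05064617 0.14559943] [ 0.5255219   0.18841093 -0.26835152]
side [[202.2, 202.4], [147.5, 210.5]]
[182 247   8   6  41] [185.1 249.3]
top [[176.5, 214.0], [123.2, 212.9]]
[153 208  24  20 297] [164.1 214.7]
[156 237   8   5  36] [159.9 238.9]
[-0.0017, -0.002, 0.1017, -0.0127, -0.0659, 0.1271]
```

Request:
carry_out:
  rows:
    - [-0.002,-0.002,0.04,0,0,0.1]
    - [-0.002,-0.002,0.075,0,0,0.1]
    - [-0.002,-0.002,0.09,0,0,0.1]
    - [-0.002,-0.002,0.096,0,0,0.1]
    - [-0.002,-0.002,0.1,0,0,0.1]
    - [-0.002,-0.002,0.1,0,0,0.1]

```text
t: 9.85
tool_pos: [0.5801, 0.0474, 0.0597]
orientation: [1.944, 1.86, 0.532]
force: [-0.2, 0.4, -1.2]
opening: 0.0275
gripper_force: 25.0
```

Run:
```python
from h import *
s=robot.read_state();print(s['force'],row(*tcp([-14,2,63.4],32,4.2,0)))
o=[]
for c,x0,y0 in(("side",115,150),("top",110,130)):
    o.append(cv2.resize(robot.read_camera(c)[y0:y0+130,x0:x0+95,::-1],None,fx=4.2,fy=4.2,interpolation=cv2.INTER_CUBIC))
cv2.imwrite("pics/pl.png",np.hstack(o))
```

```text
[-0.19496387  0.42912629 -1.24566051] [-0.0002, 0.0015, 0.0008, -0.114, -0.0858, 0.0823]
```

View pics/pl.png

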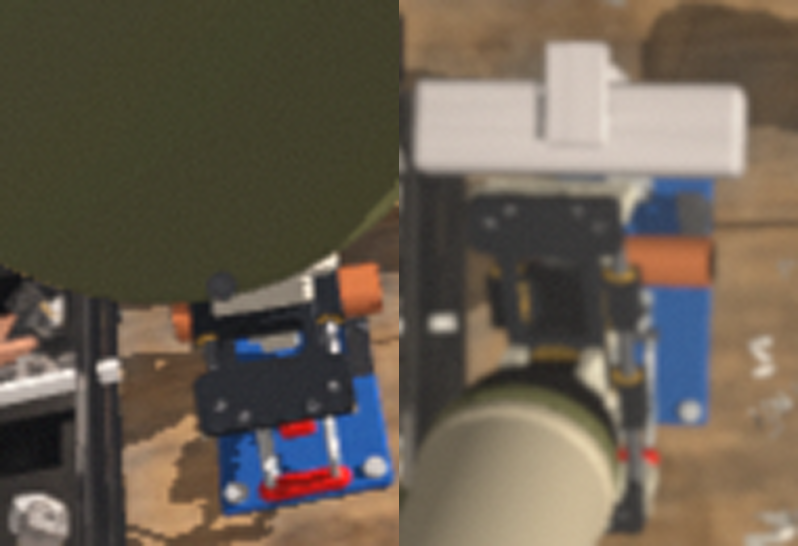

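Request:
carry_out:
  rows:
    - [0,0.0015,0.001,0,0,0]
    - [0,0.0015,0.0025,0,0,0]
    - [0,0.0015,0.003,0,0,0]
    - [0,0.0015,0.003,0,0,0]

```text
t: 10.45
tool_pos: [0.5824, 0.0473, 0.0567]
orientation: [1.945, 1.861, 0.53]
force: [0.8, 0.6, -1.2]
opening: 0.0276
gripper_force: 25.0
```

Request:
carry_out:
  rows:
    - [0,0,0.0015,0,0,0]
    - [0,0,0.003,0,0,0]
    - [0,0,0.003,0,0,0]
    - [0,0,0.003,0,0,0]

```text
t: 10.95
tool_pos: [0.5843, 0.0472, 0.0546]
orientation: [1.945, 1.86, 0.531]
force: [1.0, -0.6, -0.3]
opening: 0.0271
gripper_force: 25.0
```

Request:
carry_out:
  rows:
    - [0,0,0,0,0,0]
    - [0,0,0,0,0,0]
    - [0,0,0,0,0,0]
    - [0,0,0,0,0,0]
  jaw: 155

```text
t: 11.45
tool_pos: [0.584, 0.0472, 0.0543]
orientation: [1.945, 1.861, 0.531]
force: [0.3, -0.5, 0.4]
opening: 0.0366
gripper_force: 0.0
```

Request:
carry_out:
  rows:
    - [0,0,-0.02,0,0,0]
    - [0,0,-0.06,0,0,0]
    - [0,0,-0.11,0,0,0]
    - [0,0,-0.16,0,0,0]
    - [0,0,-0.2,0,0,0]
    - [0,0,-0.2,0,0,0]

```text
t: 12.2
tool_pos: [0.4799, 0.052, 0.2293]
orientation: [1.94, 1.856, 0.538]
force: [0.3, -0.3, -0.8]
opening: 0.0364
gripper_force: 0.0
```

Run:
```python
from h import *
s=robot.read_state();print(s['t'],s['tool_pos'],s['force'],s['opening'])
for c in("side","top"):
    im=robot.read_camera(c);cv2.imwrite(f"pics/r_{c}.png",im[...,::-1])
    hsv=cv2.cvtColor(im,cv2.COLOR_RGB2HSV);m=((hsv[...,0]<14)&(hsv[...,1]>140)&(hsv[...,2]>70)).astype(np.uint8)
    e=proj(c,c2w([[0,-55,48],[0,55,48]],CR));print(c,e.round(1).tolist())
    n,l,st,ce=cv2.connectedComponentsWithStats(m)
    for i in range(1,n):
        if st[i,4]>25 and abs(ce[i]-e.mean(0)).max()<55: print(st[i],ce[i].round(1))
```

```text
12.2 [0.47993041 0.05201526 0.22927165] [ 0.31315557 -0.28781413 -0.83510548] 0.03639914394278337
side [[204.5, 218.2], [157.3, 225.5]]
top [[185.6, 186.2], [138.2, 185.1]]
[136 180  49  12 480] [159.9 185.9]
[158 220   6   8  40] [160.8 223.4]
[154 237  10   5  43] [159.1 238.8]
```

Run:
```python
from h import *
im=cv2.imread("pics/r_top.png").astype(float)
for r in(183,186,189):
    v=im[r,:,2]-im[r,:,0];print(r,v[130:143].astype(int).tolist(),v[178:192].astype(int).tolist())
# V block/lamp edges: lamp row ~ 160
im0=im
for r in(155,162,168): 
    g=im0[r].mean(1);print(r,g[106:116].astype(int).tolist(),g[184:196].astype(int).tolist())
b=im0[205,:,0]-im0[205,:,2];print(b[140:152].astype(int).tolist(),b[178:188].astype(int).tolist())
print(proj("top",c2w([[22,80,169],[22,-80,169],[22,80,140],[22,-80,140],[67,80,169],[67,-80,169]],CR)).round(1).tolist(),proj("top",c2w([[-45,45,8],[-45,-45,8],[-105,45,8],[-105,-45,8]],CR)).round(1).tolist())
```

```text
183 [36, 35, 37, 36, 39, 41, 63, 93, 110, 114, 114, 114, 114] [106, 106, 104, 104, 103, 104, 92, 66, 47, 48, 49, 49, 51, 52]
186 [42, 43, 42, 42, 46, 48, 70, 100, 119, 124, 123, 124, 125] [122, 121, 121, 121, 123, 118, 97, 63, 55, 65, 67, 66, 68, 67]
189 [40, 42, 44, 48, 49, 53, 63, 87, 104, 109, 109, 109, 110] [119, 120, 118, 120, 121, 116, 97, 66, 58, 66, 68, 68, 69, 68]
155 [59, 40, 38, 45, 55, 60, 70, 101, 146, 178] [202, 201, 201, 201, 205, 213, 221, 208, 156, 101, 79, 79]
162 [109, 114, 94, 64, 58, 60, 77, 117, 163, 190] [201, 200, 200, 201, 204, 213, 217, 203, 162, 125, 115, 113]
168 [53, 69, 104, 127, 122, 90, 77, 113, 157, 181] [203, 205, 204, 205, 209, 217, 217, 197, 157, 126, 117, 120]
[-61, -51, -47, -44, -41, -34, -7, 26, 45, 49, 46, 50] [92, 92, 92, 92, 88, 54, -4, -44, -56, -57]
[[111.4, 168.8], [190.2, 170.8], [115.7, 170.6], [191.9, 172.5], [112.3, 147.0], [190.9, 149.1]] [[145.7, 205.1], [183.1, 205.9], [144.8, 229.9], [182.2, 230.7]]
```

```bash
sed -i 's/CR=(.5935,.0446/CR=(.5935,.0431/' h.py
cat > s3.py <<'E'
import srch
from srch import *
srch.B=lambda d:[(-9,9,-18,18,-d,90-d),(-9,9,-18,18,-d,90-d)]+B(d)[2:]
res=[]
for xt in(-16,-12,-8,-4):
  for zt in(48,52,56):
    for al in(20,24,28,32,36):
      for be in(0,10,15,20,25,30):
        for m in(2,5):
          r=hits(al,be,np.array([xt,70,zt]),d=0,m=m);r.pop('',0);res.append((sum(r.values()),-m,zt-xt,xt,zt,al,be,r))
res.sort(key=lambda t:t[:3])
for t in res[:14]:print(t)
E
python3 s3.py
```

```text
(5, -2, 72, -16, 56, 32, 10, {'lamp': 1, 'tbox': 4})
(7, -2, 72, -16, 56, 36, 15, {'bail': 7})
(8, -2, 68, -12, 56, 32, 10, {'lamp': 3, 'bail': 2, 'tbox': 3})
(8, -2, 72, -16, 56, 36, 10, {'bail': 2, 'tbox': 6})
(9, -2, 68, -16, 52, 36, 15, {'bail': 9})
(9, -2, 68, -12, 56, 36, 15, {'lamp': 1, 'bail': 8})
(9, -2, 72, -16, 56, 32, 15, {'lamp': 4, 'bail': 5})
(10, -2, 64, -16, 48, 36, 15, {'bail': 10})
(10, -2, 64, -12, 52, 32, 0, {'tbox': 10})
(10, -2, 64, -12, 52, 36, 15, {'bail': 10})
(10, -2, 64, -8, 56, 32, 0, {'tbox': 10})
(10, -2, 68, -12, 56, 32, 0, {'tbox': 10})
(10, -2, 68, -12, 56, 36, 10, {'bail': 3, 'tbox': 7})
(11, -5, 68, -12, 56, 32, 0, {'tbox': 11})
```

```bash
cat > s4.py <<'E'
import srch
from srch import *
from srch import lab,names,P
def hits2(R,c0,d,m,fb):
    Q=(P-c0)@(R.as_matrix()*[1,1,-1]);r={}
    for i,k in enumerate(fb+B(d)[2:]):
        mm=m if i>=len(fb) else 1.5
        w=(Q[:,0]>k[0]-mm)&(Q[:,0]<k[1]+mm)&(Q[:,1]>k[2]-mm)&(Q[:,1]<k[3]+mm)&(Q[:,2]>k[4]-mm)&(Q[:,2]<k[5]+mm)
        for j in np.unique(lab[w]): r[names[j]]=r.get(names[j],0)+int((w&(lab==j)).sum())
    return r
def ctool(lean,roll=0):  # cradle frame, tool y along cradle +y, leaned to -x, then rolled about tool x
    R0=Ro.from_matrix(np.array([[1,0,0],[0,1,0],[0,0,1.]]).T@np.array([[-1,0,0],[0,1,0],[0,0,-1.]]))
    return Ro.from_rotvec([0,-np.radians(lean),0])*R0*Ro.from_rotvec([np.radians(roll),0,0])
if __name__=="__main__":
    res=[]
    for xt in(-8,-4,0,4):
      for zt in(44,48,52):
        for al in(24,28,32,36,40,45):
          for ro in(-25,-15,0,15,25):
            for m in(3,6):
              R=ctool(al,ro);r=hits2(R,np.array([xt,78,zt]),0,m,[(-9,9,-18,18,0,90)]);res.append((sum(r.values()),-m,xt,zt,al,ro,R.apply([0,0,1]).round(2).tolist(),r))
    res.sort(key=lambda t:t[:2])
    for t in res[:14]:print(t)
E
python3 s4.py
```

```text
(0, -6, -8, 44, 24, -25, [0.37, 0.42, -0.83], {})
(0, -6, -8, 44, 28, -25, [0.43, 0.42, -0.8], {})
(0, -6, -8, 44, 32, -25, [0.48, 0.42, -0.77], {})
(0, -6, -8, 48, 24, -25, [0.37, 0.42, -0.83], {})
(0, -6, -8, 48, 24, -15, [0.39, 0.26, -0.88], {})
(0, -6, -8, 48, 28, -25, [0.43, 0.42, -0.8], {})
(0, -6, -8, 48, 28, -15, [0.45, 0.26, -0.85], {})
(0, -6, -8, 48, 32, -25, [0.48, 0.42, -0.77], {})
(0, -6, -8, 52, 24, -25, [0.37, 0.42, -0.83], {})
(0, -6, -8, 52, 28, -25, [0.43, 0.42, -0.8], {})
(0, -6, -8, 52, 32, -25, [0.48, 0.42, -0.77], {})
(0, -6, -8, 52, 36, -25, [0.53, 0.42, -0.73], {})
(0, -6, -4, 48, 24, -25, [0.37, 0.42, -0.83], {})
(0, -6, -4, 48, 28, -25, [0.43, 0.42, -0.8], {})
```

```bash
cat >> h.py <<'E'
def ptool(c,lean,roll=0,back=0,flip=0):
    R=tool(CR[2]+np.pi/2-flip*np.pi,lean)*Ro.from_rotvec([np.radians(-roll if flip else roll),0,0])
    return c2w(c,CR)[0]-R.apply([0,0,1.])*back/1e3,R
E
python3 - <<'E'
from h import *
p,R=ptool([-4,80,54],30,-20,120);print(p,R.apply([0,0,1.]));print(row(p,R),robot.read_state()['q'])
E
```

```text
[0.53497373 0.08479295 0.15165572] [ 0.48507668  0.32005304 -0.81379768]
[0.0354, 0.0078, 0.0906, -14.1723, 17.0499, -88.5968] [ 0.03277441 -0.83980023  2.33474274 -0.04515223  1.0921458   0.08634076]
```

Request:
carry_out:
  rows:
    - [0.03,0.008,0.0,-3,4,-10]
    - [0.03,0.008,0.0,-5,6,-20]
    - [0.035,0.008,0.02,-7,8,-30]
    - [0.035,0.008,0.03,-9,10,-40]
    - [0.035,0.008,0.04,-10,12,-50]
    - [0.035,0.008,0.05,-11,14,-60]
    - [0.035,0.008,0.07,-12,16,-70]
    - [0.035,0.008,0.09,-13,17,-80]
    - [0.0354,0.0078,0.0906,-14.2,17,-88.6]
    - [0.0354,0.0078,0.0906,-14.2,17,-88.6]
    - [0.0354,0.0078,0.0906,-14.2,17,-88.6]
  jaw: 255

```text
t: 13.68
tool_pos: [0.5341, 0.0848, 0.1502]
orientation: [-0.057, 2.583, 0.44]
force: [-0.3, 0.0, 0.8]
opening: 0.0007
gripper_force: 0.0
```

Run:
```python
from h import *
s=robot.read_state();print(s['t'],s['q'].round(3),s['opening'])
for c in("side","top"):
    im=robot.read_camera(c);cv2.imwrite(f"pics/q_{c}.png",im[...,::-1])
    hsv=cv2.cvtColor(im,cv2.COLOR_RGB2HSV);m=((hsv[...,0]<14)&(hsv[...,1]>140)&(hsv[...,2]>70)).astype(np.uint8)
    e=proj(c,c2w([[0,-55,48],[0,55,48]],CR));print(c,e.round(1).tolist())
    n,l,st,ce=cv2.connectedComponentsWithStats(m)
    for i in range(1,n):
        if st[i,4]>15 and abs(ce[i]-e.mean(0)).max()<55: print(st[i],ce[i].round(1))
    for d in robot.outline_of(c,"tube")[:1]:
        a=np.argwhere(d['pixels']);print('net',d['conf'],a.min(0),a.max(0))
p,R=ptool([-4,80,54],30,-20,0);print(row(p,R))
```

```text
13.675 [-0.247 -0.496  2.294  0.546  0.971 -2.09 ] 0.00068121771550554
side [[205.1, 218.1], [158.0, 225.4]]
[157 213  49  19 530] [180.9 222.4]
[182 247   8   6  40] [185.2 249.3]
[178 262  20   6  68] [187.4 264.6]
net 0.49 [174 136] [272 208]
top [[186.2, 186.2], [138.8, 185.1]]
[137 180  48  12 487] [159.9 185.9]
[158 220   7   6  31] [160.9 222.7]
net 0.9 [180 136] [191 185]
[-0.0003, -0.0, 0.1201, -0.025, 0.0113, -0.0715]
```

Run:
```python
from h import *
def edges(v,lo,hi):
    th=(v.max()+v.min())/2;w=v>th;i=np.where(w)[0];f=lambda a,b:a+(th-v[a])/(v[b]-v[a])*(b-a)
    return f(i[0]-1,i[0])+lo,f(i[-1]+1,i[-1])+lo
def model(c,row,y,z):  # col of plate side edge y at image row
    P=proj(c,c2w(np.c_[np.linspace(-105,84,50),np.full(50,y),np.full(50,z)],CR));o=np.argsort(P[:,1]);return np.interp(row,P[o,1],P[o,0])
for c,rows,x0,x1 in(("side",(240,244,256,260),150,220),("top",(200,206,212,220,226),130,200)):
    im=cv2.imread(f"pics/{c}0.png").astype(float)
    for r in rows:
        v=(im[r,x0:x1,0]-im[r,x0:x1,2]);e=edges(v,x0,x1)
        print(c,r,np.round(e,1),'model',round(float(model(c,r,45,8)),1),round(float(model(c,r,-45,8)),1))
```

```text
side 240 [170.6 204.3] model 165.3 204.0
side 244 [170.5 204.9] model 165.4 204.7
side 256 [166.7 207. ] model 166.0 206.7
side 260 [166.8 207.9] model 166.1 207.4
top 200 [146.6 184. ] model 146.6 183.9
top 206 [146.7 183.6] model 146.3 183.7
top 212 [146.3 183.7] model 146.1 183.5
top 220 [145.7 183.6] model 145.8 183.2Traceback (most recent call last):
  File "<stdin>", line 10, in <module>
  File "<stdin>", line 4, in edges
  File "<stdin>", line 3, in <lambda>
IndexError: index 70 is out of bounds for axis 0 with size 70
```

Request:
carry_out:
  rows:
    - [0,0,0.05,0,0,0]
    - [0,0,0.09,0,0,0]
    - [0,0,0.11,0,0,0]
    - [0,0,0.12,0,0,0]
    - [0,0,0.12,0,0,0]

```text
t: 14.5
tool_pos: [0.5927, 0.1233, 0.0536]
orientation: [-0.062, 2.581, 0.439]
force: [0.5, -0.4, 0.0]
opening: 0.0006
gripper_force: 0.0
```

Request:
carry_out:
  rows:
    - [0,-0.001,0,0,0,0]
    - [0,-0.003,0,0,0,0]
    - [0,-0.004,0,0,0,0]
    - [0,-0.004,0,0,0,0]

```text
t: 15.0
tool_pos: [0.5934, 0.1191, 0.0528]
orientation: [-0.062, 2.58, 0.438]
force: [0.1, 0.4, 0.0]
opening: 0.0001
gripper_force: 0.0
```

```bash
cat > chk.py <<'E'
from h import *
s=robot.read_state();print(s['t'],s['tool_pos'],s['force'].round(1))
for c in("side","top"):
    im=robot.read_camera(c);cv2.imwrite(f"pics/k_{c}.png",im[...,::-1]);v=(im[...,0].astype(float)-im[...,2])
    e=proj(c,c2w([[0,-55,48],[0,0,62],[0,55,48]],CR))
    for dr in(-2,0,2):
        r=int(round(e[1,1]))+dr;x=v[r,130:215];th=75;i=np.where(x>th)[0];print(c,r,i.min()+130,i.max()+130,'model',e[0].round(1),e[2].round(1))
E
python3 chk.py
```

```text
15.0 [0.59344417 0.11910883 0.05284611] [0.1 0.4 0. ]Traceback (most recent call last):
  File "chk.py", line 7, in <module>
    r=int(round(e[1,1]))+dr;x=v[r,130:215];th=75;i=np.where(x>th)[0];print(c,r,i.min()+130,i.max()+130,'model',e[0].round(1),e[2].round(1))
                                                                               ~~~~~^^
    return umr_minimum(a, axis, None, out, keepdims, initial, where)
ValueError: zero-size array to reduction operation minimum which has no identity
```

```bash
cat > chk.py <<'E'
from h import *
s=robot.read_state();print(s['t'],s['tool_pos'],s['force'].round(1))
im=robot.read_camera("top");cv2.imwrite("pics/k_top.png",im[...,::-1]);v=(im[...,0].astype(float)-im[...,2])
for r in(183,186,189):print(r,v[r,178:190].astype(int).tolist())
E
python3 chk.py
```

```text
15.05 [0.59340883 0.1191989  0.05278169] [-0.6 -0.1  0.4]
183 [101, 102, 99, 101, 101, 100, 89, 63, 45, 47, 48, 49]
186 [111, 116, 118, 119, 117, 115, 94, 63, 53, 62, 65, 65]
189 [65, 97, 113, 117, 116, 113, 95, 65, 56, 63, 67, 68]
```

Request:
carry_out:
  rows:
    - [0,-0.001,0,0,0,0]
    - [0,-0.002,0,0,0,0]
    - [0,-0.003,0,0,0,0]
    - [0,-0.003,0,0,0,0]

```text
t: 15.6
tool_pos: [0.5936, 0.1173, 0.052]
orientation: [-0.063, 2.581, 0.44]
force: [-2.8, 4.9, 5.6]
opening: 0.0005
gripper_force: 3.3
```

```bash
python3 chk.py
```

```text
15.6 [0.59362954 0.11727493 0.05201807] [-2.8  4.9  5.6]
183 [103, 102, 101, 101, 101, 101, 97, 77, 50, 42, 47, 48]
186 [88, 108, 116, 117, 119, 119, 119, 91, 54, 54, 63, 64]
189 [27, 62, 93, 111, 116, 118, 113, 86, 53, 57, 65, 66]
```

Request:
carry_out:
  rows:
    - [0,-0.001,0,0,0,0]
    - [0,-0.002,0,0,0,0]
    - [0,-0.0025,0,0,0,0]
    - [0,-0.0025,0,0,0,0]

```text
t: 16.15
tool_pos: [0.5937, 0.1162, 0.0518]
orientation: [-0.064, 2.581, 0.443]
force: [-6.5, 9.7, 10.2]
opening: 0.0006
gripper_force: 7.1
```

```bash
python3 chk.py
```

```text
16.15 [0.59373587 0.11619263 0.05182049] [-6.5  9.7 10.2]
183 [103, 102, 103, 101, 101, 102, 97, 86, 60, 43, 46, 49]
186 [66, 85, 110, 118, 119, 118, 111, 85, 52, 50, 61, 64]
189 [13, 32, 67, 98, 114, 116, 113, 93, 63, 56, 65, 66]
```

```bash
python3 -c "
from h import *
q=Ro.from_rotvec(robot.read_state()['orientation']);print(q.inv().apply([0,-.003,.001]).round(4),q.apply([0,1,0]).round(2))"
```

```text
[-0.0006 -0.0025 -0.0018] [-0.13  0.95  0.3 ]
```

Request:
carry_out:
  rows:
    - [-0.0003,-0.001,-0.001,0,0,0]
    - [-0.0006,-0.0025,-0.0018,0,0,0]
    - [-0.0006,-0.0025,-0.0018,0,0,0]
    - [-0.0006,-0.0025,-0.0018,0,0,0]

```text
t: 16.7
tool_pos: [0.5938, 0.112, 0.0522]
orientation: [-0.063, 2.581, 0.44]
force: [-3.6, 4.7, 5.4]
opening: 0.0008
gripper_force: 3.2
```

```bash
python3 chk.py
```

```text
16.7 [0.59381423 0.11195345 0.05222473] [-3.6  4.7  5.4]
183 [100, 102, 102, 101, 103, 101, 101, 101, 99, 85, 59, 46]
186 [63, 67, 74, 94, 111, 117, 119, 117, 110, 85, 51, 55]
189 [10, 9, 14, 35, 70, 100, 113, 115, 111, 89, 59, 56]
```

Request:
carry_out:
  rows:
    - [0,0.002,-0.002,0,0,0]
    - [0,0.002,-0.04,0,0,0]
    - [0,0.002,-0.09,0,0,0]
    - [0,0.002,-0.13,0,0,0]
    - [0,0.002,-0.13,0,0,0]

```text
t: 17.38
tool_pos: [0.5323, 0.0699, 0.1623]
orientation: [-0.062, 2.575, 0.434]
force: [0.9, 0.8, -0.2]
opening: 0.0002
gripper_force: 0.0
```

Run:
```python
from h import *
s=robot.read_state();print(s['t'],s['q'].round(3))
uv={}
for c in("side","top"):
    im=robot.read_camera(c);cv2.imwrite(f"pics/m_{c}.png",im[...,::-1])
    hsv=cv2.cvtColor(im,cv2.COLOR_RGB2HSV);m=(((hsv[...,0]<14)|(hsv[...,0]>172))&(hsv[...,1]>140)&(hsv[...,2]>70)).astype(np.uint8)
    e=proj(c,c2w([[0,-55,48],[0,55,48]],CR));print(c,e.round(1).tolist(),e.mean(0).round(1))
    n,l,st,ce=cv2.connectedComponentsWithStats(m)
    for i in range(1,n):
        if st[i,4]>15 and abs(ce[i]-e.mean(0)).max()<60: print(st[i],ce[i].round(1))
g,k=bail(.08,2.36);t=tip(.08);print(g,k,[proj(c,c2w([[g[0],0,g[1]],[g[0],23,g[1]],[g[0],-23,g[1]],[t[0]+10,0,t[1]]],CR)).round(1).tolist() for c in("side","top")])
for z in(g[1]-6,g[1],g[1]+6):print([unproj(c,uvv,z/1e3).round(4).tolist() for c,uvv in(("side",(187.5,264.7)),("top",(160.5,238.6)))])
```

```text
17.375 [-0.289 -0.521  2.29   0.552  1.008 -2.121]
side [[205.1, 218.1], [158.0, 225.4]] [181.6 221.8]
[160 213  49  19 530] [184.  221.9]
[181 247   9   7  55] [185.1 249.7]
[177 261  21   8  92] [187.2 264.7]
top [[186.2, 186.2], [138.8, 185.1]] [162.5 185.6]
[139 180  49  12 479] [163.2 186. ]
[161 222   4   6  23] [162.6 224.6]
[-122.79761399   34.38547907] [-107.21068914   89.92868544] [[[186.6, 264.3], [175.5, 266.2], [197.5, 262.3], [184.6, 247.5]], [[161.8, 238.2], [151.9, 238.0], [171.6, 238.4], [161.7, 220.4]]]
[[[0.4745, 0.047, 0.0284]], [[0.4697, 0.0529, 0.0284]]]
[[[0.469, 0.047, 0.0344]], [[0.4699, 0.0517, 0.0344]]]
[[[0.4635, 0.0469, 0.0404]], [[0.4701, 0.0506, 0.0404]]]
```

Run:
```python
from h import *
g=[-123,-0.5,33.5]
p,R=ptool(g,10,-6,80);p1,_=ptool(g,10,-6,-8)
print(p,p1,R.apply([0,0,1.]));print(row(p,R));print(row(p1,R,(p,R)))
```

```text
[0.45642145 0.0405384  0.11185303] [0.47202569 0.04902835 0.0256647 ] [ 0.17732085  0.09647663 -0.97941287]
[0.0865, -0.0332, -0.0081, 13.7846, 19.5925, 4.4684]
[0.0, -0.0, 0.088, 0.0, 0.0, 0.0]
```

Request:
carry_out:
  rows:
    - [0.02,-0.005,-0.03,3,5,1]
    - [0.05,-0.02,-0.03,7,10,2]
    - [0.0865,-0.033,-0.03,11,16,4]
    - [0.0865,-0.033,-0.008,13.8,19.6,4.5]
    - [0.0865,-0.0332,-0.008,13.8,19.6,4.5]
    - [0.0865,-0.0332,-0.008,13.8,19.6,4.5]
  jaw: 60

```text
t: 18.23
tool_pos: [0.4554, 0.0416, 0.1107]
orientation: [0.052, 2.964, 0.152]
force: [0.1, -0.2, 1.1]
opening: 0.0558
gripper_force: 0.0
```

Run:
```python
from h import *
s=robot.read_state();print(s['q'].round(3),s['opening'],s['force'])
print(row(*ptool([-123,-.5,33.5],10,-6,-8)))
```

```text
[-0.121 -0.392  2.178  0.128  1.195 -1.694] 0.05584742779705327 [ 0.09980488 -0.16508774  1.10819579]
[-0.0015, -0.0011, 0.0869, 0.1143, -0.1975, 0.0864]
```

Request:
carry_out:
  rows:
    - [-0.0015,-0.001,0.02,0,0,0]
    - [-0.0015,-0.001,0.05,0,0,0]
    - [-0.0015,-0.001,0.075,0,0,0]
    - [-0.0015,-0.001,0.087,0,0,0]
    - [-0.0015,-0.001,0.087,0,0,0]
    - [-0.0015,-0.001,0.087,0,0,0]

```text
t: 18.98
tool_pos: [0.4737, 0.0482, 0.028]
orientation: [0.054, 2.96, 0.15]
force: [-0.0, -0.1, 0.3]
opening: 0.0717
gripper_force: 0.0
```

Request:
carry_out:
  rows:
    - [0,0,0,0,0,0]
    - [0,0,0,0,0,0]
    - [0,0,0,0,0,0]
    - [0,0,0,0,0,0]
  jaw: 150
  force: 20

```text
t: 19.48
tool_pos: [0.4731, 0.0485, 0.0269]
orientation: [0.054, 2.962, 0.151]
force: [1.5, 1.1, -0.1]
opening: 0.0442
gripper_force: 20.0
```

Run:
```python
from h import *
s=robot.read_state();q=Ro.from_rotvec(s['orientation']);w=s['tool_pos']-q.apply([0,0,.008]);d=w-[CR[0],CR[1],0];c,n=np.cos(CR[2]),np.sin(CR[2])
print(s['q'].round(3),s['opening'],s['gripper_force'],'grip cradle',np.array([c*d[0]+n*d[1],-n*d[0]+c*d[1],d[2]]).round(4))
im=[robot.read_camera(k) for k in("side","top")]
cv2.imwrite("pics/gr.png",np.hstack([cv2.resize(im[0][200:320,130:230,::-1],None,fx=4,fy=4,interpolation=cv2.INTER_CUBIC),cv2.resize(im[1][170:290,110:210,::-1],None,fx=4,fy=4,interpolation=cv2.INTER_CUBIC)]))
```

```text
[-0.097 -0.208  2.2    0.137  0.986 -1.698] 0.04419003682945371 20.001150090247393 grip cradle [-0.1219 -0.0009  0.0347]
```

View pics/gr.png

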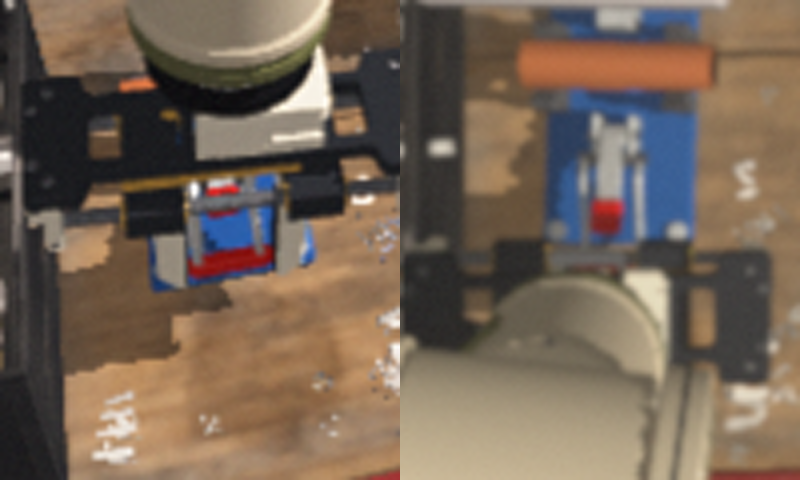

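```bash
cat > path.py <<'E'
from h import *
import json,sys
def setoff(l,b):
    s=robot.read_state();q=Ro.from_rotvec(s['orientation']);g,_=bail(l,b)
    o=q.inv().apply(c2w([g[0],0,g[1]],CR)[0]-s['tool_pos']);o[1]=0;print('off',o.round(4));json.dump(o.tolist(),open('off.json','w'))
def pose(l,e,lean,roll):
    g,k=bail(l,l+e);_,R=ptool([0,0,0],lean,roll);o=np.array(json.load(open('off.json')))
    return c2w([g[0],-.5,g[1]],CR)[0]-R.apply(o),R,k
def rows(W,frm=None):
    for w in W:
        p,R,k=pose(*w);print(w,'bar',k.round(1),row(p,R,frm))
def est(o=None):  # solve l,e from measured pose
    from scipy.optimize import fsolve
    s=robot.read_state();q=Ro.from_rotvec(s['orientation']);o=np.array(json.load(open('off.json')))
    w=s['tool_pos']+q.apply(o)-[CR[0],CR[1],0];c,n=np.cos(CR[2]),np.sin(CR[2]);return 1e3*np.array([c*w[0]+n*w[1],-n*w[0]+c*w[1],w[2]])
E
python3 - <<'E'
from path import *
setoff(.06,2.36)
rows([(.06,2.3,10,-6),(.06,2.1,12,-6),(.06,1.9,15,-5),(.06,1.7,18,-4),(.06,1.5,21,-3),(.06,1.3,24,-2),(.06,1.2,26,-1),(.3,1.1,27,0),(.6,1.0,28,0),(.9,.95,30,0)])
E
```

```text
off [ 0.0012  0.     -0.0061]
(0.06, 2.3, 10, -6) bar [-108.4   88.6] [-0.0, 0.0003, -0.0001, 0.0489, -0.072, 0.0151]
(0.06, 2.1, 12, -6) bar [-95.2  98.2] [-0.005, 0.0016, -0.013, 0.0493, -2.061, -0.1948]
(0.06, 1.9, 15, -5) bar [-80.3 105. ] [-0.0125, 0.0028, -0.0248, 1.0492, -5.0487, -0.4657]
(0.06, 1.7, 18, -4) bar [-64.3 108.7] [-0.0223, 0.0037, -0.035, 2.0471, -8.0414, -0.6844]
(0.06, 1.5, 21, -3) bar [-48.  109.2] [-0.0338, 0.0045, -0.0432, 3.0416, -11.0386, -0.851]
(0.06, 1.3, 24, -2) bar [-31.8 106.4] [-0.0468, 0.005, -0.0489, 4.0313, -14.0398, -0.9653]
(0.06, 1.2, 26, -1) bar [-24.  103.9] [-0.0536, 0.0051, -0.0509, 5.0189, -16.0462, -0.9659]
(0.3, 1.1, 27, 0) bar [-16.8 103.8] [-0.0609, 0.0055, -0.0554, 6.0074, -17.0553, -0.8787]
(0.6, 1.0, 28, 0) bar [ -8.8 103.9] [-0.0695, 0.0059, -0.0598, 6.0022, -18.0544, -0.9315]
(0.9, 0.95, 30, 0) bar [ -3.4 105.2] [-0.0757, 0.0063, -0.0632, 5.9908, -20.0525, -1.0371]
```

Request:
carry_out:
  rows:
    - [-0.005,0.0016,-0.013,0,-2,-0.2]
    - [-0.0125,0.0028,-0.0248,1,-5,-0.5]
    - [-0.0223,0.0037,-0.035,2,-8,-0.7]
    - [-0.0338,0.0045,-0.0432,3,-11,-0.9]
    - [-0.0468,0.005,-0.0489,4,-14,-1]
    - [-0.0536,0.0051,-0.0509,5,-16,-1]
    - [-0.0609,0.0055,-0.0554,6,-17,-0.9]
    - [-0.0695,0.0059,-0.0598,6,-18,-0.9]
    - [-0.0757,0.0063,-0.0632,6,-20,-1]
    - [-0.0757,0.0063,-0.0632,6,-20,-1]

```text
t: 20.82
tool_pos: [0.536, 0.0454, 0.1015]
orientation: [0.061, 2.619, -0.015]
force: [1.6, 5.0, -5.8]
opening: 0.0445
gripper_force: 20.0
```

```bash
cat > look.py <<'E'
from path import *
s=robot.read_state();print(s['t'],s['force'].round(1),s['opening'],s['gripper_force'],est().round(1),s['q'].round(2))
for c in("side","top"):
    im=robot.read_camera(c);cv2.imwrite(f"pics/n_{c}.png",im[...,::-1])
    hsv=cv2.cvtColor(im,cv2.COLOR_RGB2HSV);m=(((hsv[...,0]<6)|(hsv[...,0]>172))&(hsv[...,1]>150)&(hsv[...,2]>70)).astype(np.uint8)
    n,l,st,ce=cv2.connectedComponentsWithStats(m)
    for i in range(1,n):
        if st[i,4]>8 and 120<ce[i][0]<215 and 150<ce[i][1]<280: print(c,st[i],ce[i].round(1))
E
python3 look.py
python3 - <<'E'
from h import *
for l in(.06,.5,.9,1.2,1.5,1.8,2.1):
    t=tip(l);u=np.array([-40,30])+42*(t-[-40,30])/52.77;print(l,tip(l).round(),[proj(c,c2w([[u[0],0,u[1]]],CR)).round(1).tolist() for c in("side","top")])
E
```

```text
20.825 [ 1.6  5.  -5.8] 0.04447763268703061 19.999414086341858 [-61.7  -0.3 106.2] [ 0.01 -0.46  2.32 -0.04  0.75 -1.49]
top [146 210  18   9  80] [155.4 212.6]
0.06 [-91.  42.] [[[184.8, 248.5]], [[162.0, 220.3]]]
0.5 [-81.  63.] [[[183.6, 240.6]], [[160.7, 216.8]]]
0.9 [-65.  76.] [[[182.5, 233.1]], [[160.0, 211.2]]]
1.2 [-50.  82.] [[[181.9, 228.1]], [[159.8, 205.9]]]
1.5 [-35.  83.] [[[181.5, 224.2]], [[160.0, 200.4]]]
1.8 [-19.  79.] [[[181.3, 221.7]], [[160.5, 195.2]]]
2.1 [-6. 70.] [[[181.4, 220.8]], [[161.2, 190.7]]]
```

Run:
```python
from path import *
rows([(.9,.95,30,0),(1.1,.85,31,0),(1.3,.7,32,0),(1.5,.55,33,0),(1.7,.4,34,0),(1.8,.25,35,0),(1.85,.1,36,0),(1.85,0,36,0)])
```

```text
(0.9, 0.95, 30, 0) bar [ -3.4 105.2] [-0.0011, -0.0001, -0.0004, 0.0165, -0.0929, -0.0548]
(1.1, 0.85, 31, 0) bar [  4.9 102.2] [-0.0102, -0.0001, 0.0016, 0.0161, -1.0929, -0.0549]
(1.3, 0.7, 32, 0) bar [15.8 95. ] [-0.0219, -0.0001, 0.0068, 0.0156, -2.0929, -0.0551]
(1.5, 0.55, 33, 0) bar [25.6 86.2] [-0.0327, -0.0001, 0.0138, 0.0151, -3.0929, -0.0552]
(1.7, 0.4, 34, 0) bar [33.9 75.8] [-0.0423, -0.0001, 0.0224, 0.0146, -4.0929, -0.0553]
(1.8, 0.25, 35, 0) bar [39.2 64.3] [-0.0493, -0.0001, 0.0318, 0.0141, -5.0929, -0.0555]
(1.85, 0.1, 36, 0) bar [42.1 52.2] [-0.0542, -0.0001, 0.0416, 0.0137, -6.0929, -0.0556]
(1.85, 0, 36, 0) bar [42.5 44. ] [-0.0562, -0.0001, 0.0482, 0.0137, -6.0929, -0.0556]
```

Request:
carry_out:
  rows:
    - [-0.01,0,0.0016,0,-1,0]
    - [-0.022,0,0.007,0,-2,0]
    - [-0.0327,0,0.0138,0,-3,0]
    - [-0.0423,0,0.0224,0,-4,0]
    - [-0.0493,0,0.032,0,-5,0]
    - [-0.054,0,0.042,0,-6,0]
    - [-0.0562,0,0.048,0,-6,0]
    - [-0.0562,0,0.048,0,-6,0]

```text
t: 21.92
tool_pos: [0.6086, 0.042, 0.0879]
orientation: [0.059, 2.515, -0.018]
force: [-2.6, 6.9, -1.6]
opening: 0.0445
gripper_force: 20.0
```

```bash
python3 look.py
python3 - <<'E'
from path import *
rows([(1.85,0,36,0),(1.85,-.15,36,0),(1.85,-.2,36,0),(1.5,-.16,36,0),(1.15,-.13,36,0)])
o=[]
for c,x0,y0 in(("side",130,160),("top",110,130)):
    o.append(cv2.resize(cv2.imread(f"pics/n_{c}.png")[y0:y0+120,x0:x0+95],None,fx=4.2,fy=4.2,interpolation=cv2.INTER_CUBIC))
cv2.imwrite("pics/b2.png",np.hstack(o))
E
```

```text
21.925 [-2.6  6.9 -1.6] 0.0444702395222893 20.00021606683731 [10.5 -0.4 92.2] [ 0.   -0.25  2.24 -0.06  0.53 -1.48]
side [177 206   9   2  10] [180.9 206.4]
side [177 215   9   9  65] [181.2 219.1]
top [149 177  17   6  67] [156.6 179.7]
top [156 192   5   3  12] [157.8 193.1]
(1.85, 0, 36, 0) bar [42.5 44. ] [0.0002, -0.0002, 0.0003, 0.0094, -0.1085, -0.0512]
(1.85, -0.15, 36, 0) bar [41.6 31.7] [-0.0005, -0.0002, 0.0107, 0.0094, -0.1085, -0.0512]
(1.85, -0.2, 36, 0) bar [40.8 27.7] [-0.0004, -0.0002, 0.0142, 0.0094, -0.1085, -0.0512]
(1.5, -0.16, 36, 0) bar [36.6 30.2] [0.0038, -0.0002, 0.0091, 0.0094, -0.1085, -0.0512]
(1.15, -0.13, 36, 0) bar [32.7 30.4] [0.0086, -0.0002, 0.0064, 0.0094, -0.1085, -0.0512]
```

View pics/b2.png

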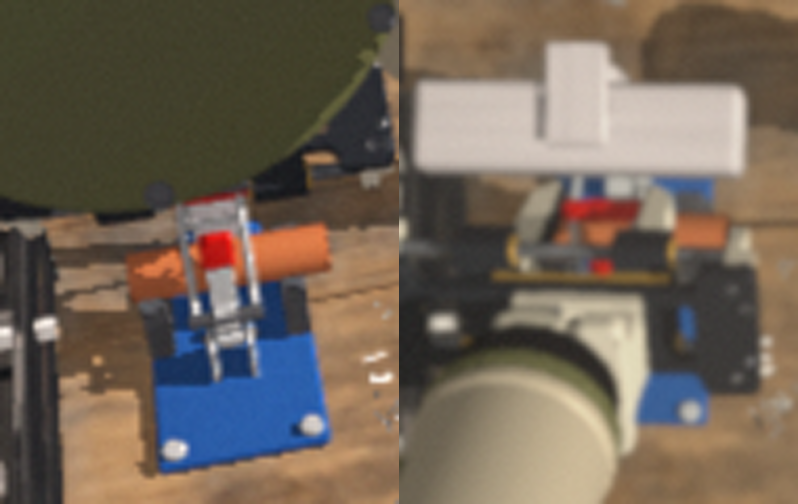

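Request:
carry_out:
  rows:
    - [0,0.001,0.004,0,0,0]
    - [-0.0004,0.0015,0.008,0,0,0]
    - [-0.0005,0.0015,0.0107,0,0,0]
    - [-0.0005,0.0015,0.0125,0,0,0]
    - [-0.0005,0.0015,0.0125,0,0,0]

```text
t: 22.65
tool_pos: [0.6173, 0.0426, 0.0793]
orientation: [0.059, 2.513, -0.019]
force: [0.6, 1.0, 0.6]
opening: 0.0444
gripper_force: 20.0
```

```bash
cat >> path.py <<'E'
def solve(g,l0,e0):
    from scipy.optimize import fsolve
    x=fsolve(lambda v:bail(v[0],v[0]+v[1])[0]-[g[0],g[2]],[l0,e0]);return x.round(3),bail(x[0],x[0]+x[1])[1].round(1)
E
sed -i 's/^s=robot.read_state();print(s/g=est();print(solve(g,1.8,-.1))\ns=robot.read_state();print(s/' look.py; python3 look.py
```

```text
(array([ 1.991, -0.153]), array([43.5, 31.3]))
22.65 [0.6 1.  0.6] 0.044410964685483244 19.99984234571457 [19.2  0.6 83.6] [ 0.   -0.21  2.23 -0.06  0.5  -1.47]
side [177 214   9  10  63] [181.2 218.4]
top [150 174  17   5  58] [157.4 176.1]
```

Run:
```python
from path import *
rows([(1.9,-.18,36,0),(1.7,-.18,36,0),(1.5,-.17,36,0),(1.3,-.15,36,0),(1.15,-.135,36,0),(1.05,-.13,36,0)])
```

```text
(1.9, -0.18, 36, 0) bar [41.9 29.3] [0.001, -0.0012, 0.0011, -0.0379, -0.0142, -0.0288]
(1.7, -0.18, 36, 0) bar [39.1 29.2] [0.0033, -0.0012, -0.0005, -0.0379, -0.0142, -0.0288]
(1.5, -0.17, 36, 0) bar [36.5 29.4] [0.0058, -0.0012, -0.0023, -0.0379, -0.0142, -0.0288]
(1.3, -0.15, 36, 0) bar [34.2 29.9] [0.0085, -0.0012, -0.0043, -0.0379, -0.0142, -0.0288]
(1.15, -0.135, 36, 0) bar [32.6 30. ] [0.0106, -0.0012, -0.0054, -0.0379, -0.0142, -0.0288]
(1.05, -0.13, 36, 0) bar [31.6 29.5] [0.012, -0.0012, -0.0056, -0.0379, -0.0142, -0.0288]
```

Request:
carry_out:
  rows:
    - [0.001,0,0.0012,0,0,0]
    - [0.0012,0,0.0022,0,0,0]
    - [0.0012,0,0.0022,0,0,0]
    - [0.0035,0,0.0008,0,0,0]
    - [0.006,0,-0.001,0,0,0]
    - [0.0087,0,-0.003,0,0,0]
    - [0.0087,0,-0.003,0,0,0]

```text
t: 23.62
tool_pos: [0.609, 0.0432, 0.0776]
orientation: [0.059, 2.511, -0.019]
force: [3.9, -0.7, 3.2]
opening: 0.0441
gripper_force: 20.0
```

```bash
python3 look.py
```

```text
(array([ 1.355, -0.162]), array([34.7, 29.3]))
23.625 [ 3.9 -0.7  3.2] 0.04410321820342037 19.999988079071045 [10.9  0.8 81.9] [ 0.01 -0.23  2.25 -0.07  0.5  -1.47]
side [177 221  10   8  60] [181.3 224.9]
top [150 178  17   5  73] [157.5 180. ]
```

Request:
carry_out:
  rows:
    - [0.0015,0,-0.0007,0,0,0]
    - [0.003,0,-0.0013,0,0,0]
    - [0.0045,0,-0.0018,0,0,0]
    - [0.0045,0,-0.0018,0,0,0]

```text
t: 24.22
tool_pos: [0.6045, 0.0434, 0.0763]
orientation: [0.059, 2.511, -0.019]
force: [12.2, -1.1, -0.1]
opening: 0.0443
gripper_force: 20.0
```

```bash
python3 look.py
```

```text
(array([ 1.037, -0.14 ]), array([31.4, 28.5]))
24.225 [12.2 -1.1 -0.1] 0.044330911794202135 19.999077022075653 [ 6.4  0.8 80.5] [ 0.01 -0.25  2.26 -0.07  0.49 -1.47]
side [179 228   8   7  44] [182.4 231.1]
top [150 180  17   5  76] [157.9 181.9]
```

Request:
carry_out:
  rows:
    - [-0.0012,0,-0.0016,0,0,0]
    - [-0.0024,0,-0.0032,0,0,0]
    - [-0.0024,0,-0.0032,0,0,0]

```text
t: 24.7
tool_pos: [0.6028, 0.0434, 0.078]
orientation: [0.059, 2.515, -0.019]
force: [12.0, -1.8, -4.4]
opening: 0.0441
gripper_force: 20.0
```

```bash
python3 look.py
```

```text
(array([ 1.015, -0.104]), array([31.5, 31.2]))
24.7 [12.  -1.8 -4.4] 0.04412269365996644 19.998501241207123 [ 4.7  0.7 82.3] [ 0.01 -0.25  2.26 -0.07  0.51 -1.47]
side [179 229   8   6  40] [182.6 231.6]
top [149 180  18   6  73] [157.4 182.5]
```

Request:
carry_out:
  rows:
    - [0.001,0,0.0016,0,0,0]
    - [0.001,0,0.0016,0,0,0]

```text
t: 25.05
tool_pos: [0.6036, 0.0435, 0.0772]
orientation: [0.059, 2.514, -0.019]
force: [5.1, -0.5, 3.4]
opening: 0.0442
gripper_force: 20.0
```

Request:
carry_out:
  rows:
    - [0,0,0,0,0,0]
    - [0,0,0,0,0,0]
    - [0,0,-0.02,0,0,0]
    - [0,0,-0.06,0,0,0]
    - [0,0,-0.1,0,0,0]
    - [0,0,-0.1,0,0,0]
  jaw: 110

```text
t: 25.8
tool_pos: [0.5455, 0.0465, 0.1615]
orientation: [0.058, 2.509, -0.019]
force: [0.5, 0.3, -0.8]
opening: 0.0528
gripper_force: 0.0
```

```bash
python3 look.py
python3 - <<'E'
from h import *
for l in(.9,1.0,1.1,1.2,1.3):
    t=tip(l);u=np.array([-40,30])+42*(t-[-40,30])/52.77;print(l,t.round(),[proj(c,c2w([[u[0],0,u[1]]],CR)).round(1).tolist() for c in("side","top")])
g,k=bail(1.1,.97);print(g,k,[proj(c,c2w([[g[0],0,g[1]]],CR)).round(1).tolist() for c in("side","top")])
E
```

```text
(array([1.726, 0.902]), array([  9.6, 108.3]))
25.8 [ 0.5  0.3 -0.8] 0.05279765930870929 0.0 [-52.7   1.2 165.8] [ 0.02 -0.61  2.35 -0.05  0.77 -1.48]
top [149 180  21   6  89] [159.4 182.2]
top [155 210   5   6  19] [157.1 212.6]
0.9 [-65.  76.] [[[182.5, 233.1]], [[160.0, 211.2]]]
1.0 [-61.  79.] [[[182.3, 231.4]], [[159.9, 209.5]]]
1.1 [-56.  80.] [[[182.1, 229.7]], [[159.9, 207.7]]]
1.2 [-50.  82.] [[[181.9, 228.1]], [[159.8, 205.9]]]
1.3 [-45.  83.] [[[181.8, 226.7]], [[159.9, 204.1]]]
[ 6.6134744  81.67725659] [32.12101615 29.93399313] [[[179.7, 209.0]], [[159.8, 181.4]]]path.py:18: RuntimeWarning: The iteration is not making good progress, as measured by the 
 improvement from the last ten iterations.
  x=fsolve(lambda v:bail(v[0],v[0]+v[1])[0]-[g[0],g[2]],[l0,e0]);return x.round(3),bail(x[0],x[0]+x[1])[1].round(1)
```

```bash
cat > press.py <<'E'
from path import *
def kp(l,s,off,lean,back=0,h=8):
    n=np.array([np.sin(l),np.cos(l)]);C=np.array([-40,30])+s*np.array([-np.cos(l),np.sin(l)])+(9+off)*n
    p,R=ptool([C[0],0,C[1]],lean,0,back);return p-R.apply([h/1e3,0,0]),R,C
def pr(W):
    for w in W:
        p,R,C=kp(*w);print(w,C.round(1),row(p,R))
E
python3 - <<'E'
from press import *
pr([(1.05,42,16,36,50),(1.05,42,14,36,0)])
E
```

```text
(1.05, 42, 16, 36, 50) [-39.2  78.9] [0.0304, -0.001, 0.0195, -0.0237, -0.0793, -0.0186]
(1.05, 42, 14, 36, 0) [-40.9  77.9] [0.0323, -0.001, 0.0692, -0.0237, -0.0793, -0.0186]
```

Request:
carry_out:
  rows:
    - [0.015,-0.001,0,0,0,0]
    - [0.0304,-0.001,0.01,0,0,0]
    - [0.031,-0.001,0.02,0,0,0]
    - [0.031,-0.001,0.02,0,0,0]
    - [0.032,-0.001,0.05,0,0,0]
    - [0.032,-0.001,0.069,0,0,0]
    - [0.032,-0.001,0.069,0,0,0]
  jaw: 255

```text
t: 26.78
tool_pos: [0.559, 0.0444, 0.0819]
orientation: [0.059, 2.517, -0.019]
force: [-0.7, 0.5, -0.1]
opening: 0.0002
gripper_force: 0.0
```

Run:
```python
from press import *
s=robot.read_state();print(s['t'],s['force'].round(1),s['opening'])
pr([(1.05,42,14,36),(1.0,44,3,36),(.9,45,0,33),(.75,46,-1,30),(.6,47,-2,27),(.45,48,-2,24),(.35,48,-3,21),(.25,49,-3,18),(.15,50,-3,15),(.05,50,-3,12),(0,50,-3,10),(0,50,-4,10)])
```

```text
26.775 [-0.7  0.5 -0.1] 0.00023746528684760078
(1.05, 42, 14, 36) [-40.9  77.9] [-0.0004, 0.0003, -0.0005, -0.0467, -0.25, -0.0294]
(1.0, 44, 3, 36) [-53.7  73.5] [0.0125, 0.0003, -0.0044, -0.0467, -0.25, -0.0294]
(0.9, 45, 0, 33) [-60.9  70.8] [0.0199, 0.0003, -0.0061, -0.0459, 2.75, -0.0306]
(0.75, 46, -1, 30) [-68.2  67.2] [0.028, 0.0003, -0.0069, -0.0451, 5.75, -0.0318]
(0.6, 47, -2, 27) [-74.8  62.3] [0.0363, 0.0003, -0.0064, -0.0443, 8.75, -0.033]
(0.45, 48, -2, 24) [-80.2  57.2] [0.0437, 0.0003, -0.005, -0.0434, 11.75, -0.0342]
(0.35, 48, -3, 21) [-83.   52.1] [0.0491, 0.0003, -0.0021, -0.0426, 14.75, -0.0353]
(0.25, 49, -3, 18) [-86.   47.9] [0.054, 0.0003, -0.0001, -0.0417, 17.75, -0.0365]
(0.15, 50, -3, 15) [-88.5  43.4] [0.0589, 0.0003, 0.0025, -0.0408, 20.75, -0.0376]
(0.05, 50, -3, 12) [-89.6  38.5] [0.0628, 0.0003, 0.0063, -0.0398, 23.75, -0.0387]
(0, 50, -3, 10) [-90.  36.] [0.0647, 0.0003, 0.0083, -0.0392, 25.75, -0.0395]
(0, 50, -4, 10) [-90.  35.] [0.0653, 0.0003, 0.0091, -0.0392, 25.75, -0.0395]
```

Request:
carry_out:
  rows:
    - [0.0125,0,-0.0044,0,0,0]
    - [0.016,0,-0.005,0,1,0]
    - [0.02,0,-0.006,0,2.7,0]
    - [0.024,0,-0.0065,0,4,0]
    - [0.028,0,-0.007,0,5.7,0]
    - [0.0363,0,-0.0064,0,8.7,0]
    - [0.0437,0,-0.005,0,11.7,0]
    - [0.0437,0,-0.005,0,11.7,0]

```text
t: 27.78
tool_pos: [0.5216, 0.0462, 0.0623]
orientation: [0.064, 2.719, -0.014]
force: [-0.3, 0.4, 4.9]
opening: 0.0004
gripper_force: 1.9
```

Run:
```python
from press import *
s=robot.read_state();print(s['t'],s['force'].round(1))
pr([(.45,48,-2,24),(.35,48,-3,21),(.25,49,-3,18),(.15,50,-3,15),(.05,50,-3,12),(0,50,-3,10),(0,50,-5,10)])
for c in("side","top"):
    im=robot.read_camera(c);hsv=cv2.cvtColor(im,cv2.COLOR_RGB2HSV);m=(((hsv[...,0]<6)|(hsv[...,0]>172))&(hsv[...,1]>150)&(hsv[...,2]>70)).astype(np.uint8)
    n,l,st,ce=cv2.connectedComponentsWithStats(m)
    for i in range(1,n):
        if st[i,4]>8 and 120<ce[i][0]<215 and 150<ce[i][1]<280: print(c,st[i],ce[i].round(1))
```

```text
27.775 [-0.3  0.4  4.9]
(0.45, 48, -2, 24) [-80.2  57.2] [0.0016, 0.0002, 0.0013, -0.0284, 0.1876, -0.041]
(0.35, 48, -3, 21) [-83.   52.1] [0.0063, 0.0002, 0.0052, -0.0274, 3.1876, -0.0417]
(0.25, 49, -3, 18) [-86.   47.9] [0.0107, 0.0002, 0.0082, -0.0263, 6.1876, -0.0424]
(0.15, 50, -3, 15) [-88.5  43.4] [0.015, 0.0002, 0.0117, -0.0252, 9.1876, -0.0431]
(0.05, 50, -3, 12) [-89.6  38.5] [0.018, 0.0002, 0.0161, -0.024, 12.1876, -0.0438]
(0, 50, -3, 10) [-90.  36.] [0.0195, 0.0002, 0.0185, -0.0233, 14.1876, -0.0442]
(0, 50, -5, 10) [-90.  34.] [0.0203, 0.0002, 0.0203, -0.0233, 14.1876, -0.0442]
side [180 242   9   7  47] [184.2 244.8]
top [149 182  21   6  94] [159.3 184.6]
```

Request:
carry_out:
  rows:
    - [0.0063,0,0.005,0,3,0]
    - [0.0107,0,0.0082,0,6,0]
    - [0.015,0,0.0117,0,9,0]
    - [0.018,0,0.016,0,12,0]
    - [0.0195,0,0.0185,0,14,0]
    - [0.02,0,0.02,0,14,0]
    - [0.02,0,0.02,0,14,0]
    - [0.02,0,0.02,0,14,0]

```text
t: 28.88
tool_pos: [0.5107, 0.0469, 0.0382]
orientation: [0.068, 2.963, -0.007]
force: [-25.7, -0.1, 43.1]
opening: 0.0007
gripper_force: 21.6
```

Request:
carry_out:
  rows:
    - [0,0,-0.03,0,0,0]
    - [0,0,-0.08,0,0,0]
    - [0,0,-0.14,0,0,0]
    - [0,0,-0.2,0,0,0]
    - [0,0,-0.22,0,0,0]
    - [0,0,-0.22,0,0,0]

```text
t: 29.62
tool_pos: [0.4724, 0.0487, 0.2532]
orientation: [0.069, 2.96, -0.006]
force: [-0.8, 0.4, -0.9]
opening: 0.0004
gripper_force: 0.0
```

```bash
python3 look.py 2>/dev/null
python3 - <<'E'
from h import *
g,k=bail(0,.04);print(g,k,[proj(c,c2w([[g[0],0,g[1]],[-82,0,39]],CR)).round(1).tolist() for c in("side","top")])
o=[]
for c,x0,y0 in(("side",130,160),("top",110,130)):
    o.append(cv2.resize(cv2.imread(f"pics/n_{c}.png")[y0:y0+120,x0:x0+95],None,fx=4.2,fy=4.2,interpolation=cv2.INTER_CUBIC))
cv2.imwrite("pics/end.png",np.hstack(o))
E
```

```text
(array([1.182, 1.467]), array([-39.8, 122.8]))
29.625 [-0.8  0.4 -0.9] 0.0003667863149948244 0.0 [-1.236e+02  1.000e-01  2.591e+02] [ 0.   -0.42  1.94 -0.01  1.45 -1.52]
side [127 152  16  17 187] [135.  159.6]
side [171 210  20   8  93] [180.4 213.7]
side [182 250   9   9  58] [186.1 253.7]
top [150 184  20   6  91] [159.5 186.2]
top [159 222   7   7  48] [162.1 224.9]
[-5.54140526 76.56528328] [28.3524862  29.88333686] [[[180.4, 214.0], [184.9, 249.0]], [[160.1, 187.0], [162.0, 220.8]]]
```

View pics/end.png

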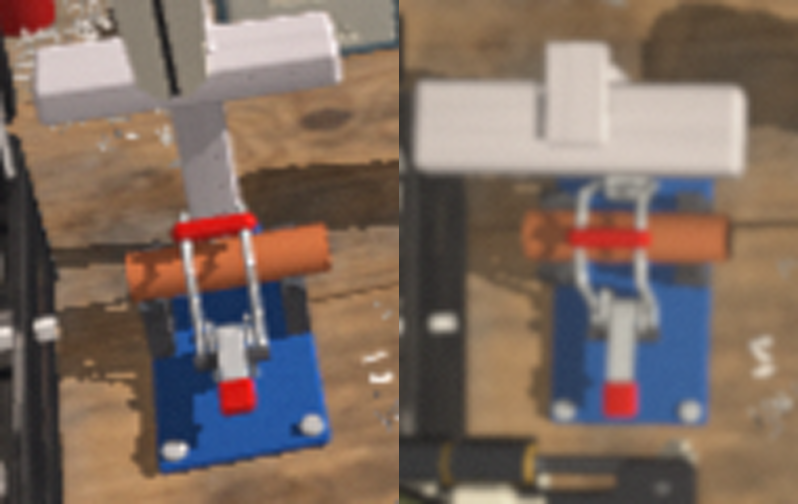

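```bash
python3 -c "
from plant import robot
print(robot.close_job())"
```

```text
the job is handed in; nothing more can be done
None
```

The job is handed in at about 30 s of the 61 s limit: the tube lies in both V notches, about 3 mm off centre by the cameras, the bail reads as hooked behind the keeper, the lever stays shut, and I saw nothing touch the tin, hole saw or spool. Two doubts remain: the final fingertip push on the lever read 43 N up at the wrist (about 50 N in all; the 40 N limit is for the arm and gripper body), and the gripper body seems to have touched the vise handle lightly (about 7 N) while picking up the tube.

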